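# Kit up the next polyhedron model

## Robot

A 6-joint arm with a two-finger parallel gripper is mounted at the origin on the work surface. World frame = base frame: x ahead of the robot, y to its left, z up, the work surface at z = 0. Lengths are in mm, angles in rad, forces in N, time in s.
With the tool pointing down it reaches from about 300 to 775 mm from the base axis. Payload 14.6 kg.
Tool frame: the origin (TCP) lies on the centre line of the jaws, within the pads' length; the fingertips stand ahead of it and the grasp point (between the pads) is the TCP (manip.tip_reach is the z of the fingertips in the tool frame, in mm); z points along the fingers, y is the direction in which the jaws open and shut (so a half turn about z gives the same grasp; the last joint's range is limited). The gripper opens to 94 mm and grips with 3 to 60 N. Pads are 16 mm wide; open, the fingers measure 119 mm over their backs; the gripper's body (75 mm by 177 mm) begins 78 mm behind the grasp point.
Start: joints at [1.151, 0.3, 1.521, -0, 1.321, -0.067], TCP at [190.037, 516.116, 224.446] pointing down, gripper open.
Joint ranges: [-3.03, 3.03], [-0.79, 2.21], [0.23, 2.52], [-1.04, 4.18], [0, 3.07], [-2.55, 2.55]. Speed limits (rad/s): [2.22, 2.22, 2.57, 3.14, 3.14, 3.14].

## Interface

Orientations are given as [roll, pitch, yaw] about the fixed x, y, z axes, in that order (R = Rz(yaw) Ry(pitch) Rx(roll)).
In Python, from cell import manip, camera, search_frame, masks_of, tip_of gives the robot as it stands.
- The arm moves only by the tool send_rows, never from a script. Its argument "plan" is a list of rows, each an object with "travel": the shift along the tool's x, y, z in mm, a list of three; "delta_rot": the turn, a rotation vector about the tool's x, y, z in degrees, a list of three; "fingers": the gripper's target within -1 to 1 (shut at 1, half-way at 0, fully open at -1). In form: [{"travel": [dx, dy, dz], "delta_rot": [wx, wy, wz], "fingers": fingers}, ...]. A call has 1 to 20 rows; each row shifts and turns the commanded pose from where the row before left it, along the tool's axes as they then stand; what a row does not reach is not made up. A row lasts 1/8 s, in which the tool goes at most 62.5 mm and 10.7 degrees, less where a joint would pass 70% of its speed; a pose out of reach is approached as far as the arm can. A call is refused whole if a number of a shift passes 62.5 or a number of a turn 10.7, either way. A call with a gripper value outside its range is refused whole. The fingers move at their own pace and stop on an object; "grip_force" is the grip in N (left out, the last holds). Time passes only in rows, so rows that do not move let the fingers close. It gives the time, the measured TCP pose, the force and the opening at its end, in the units of the state.
- manip.read_state(): the state, without advancing time (a new reading comes with each control period).
- camera(name): name is "side" or "top"; returns a dict with "color" (384x512x3 uint8, red, green, blue), "z_map" (384x512 float32, mm along the optical axis (not along the pixel's ray), 0 where there is no reading), "fov_y" (degrees; the focal length in pixels is half the picture's height over the tangent of half this angle, whatever the lens; pixels are square), "cx", "cy" (the principal point, pixels), "world_from_camera" (4x4, takes a point from camera to world coordinates). Camera axes: x right, y up, looking along -z (the intrinsics and any distortion apply to the point x, -y, -z); pixel columns grow to the right and rows downward; lengths in mm; the calibration is good to about 2 mm. A picture is of the moment at which its call begins.
- manip.sign_off(): hands the job in, once; it reports no verdict.
Trained networks look in the newest picture that a camera, given by its name, has taken for a name from the list of things; names that differ only in an ending like _2 or _b are one class to them, and where a whole thing is asked for, a point or a joint stands for the part that bears it (a point fixed in the world has none). Each returns a list of dicts, best first, with "confidence" (0 to 1); they miss things now and then, are a little off and sometimes report something else, mostly with a low value. They report only what shows in the picture. A call takes as long as a camera call. They do not tell look-alikes from the thing itself.
- search_frame(name, camera): "at" ([x, y, z] in mm, in the coordinates of the camera as it stood for that picture, good to about 4 mm: the middle of the surface that is visible of it).
- masks_of(name, camera): "region" (384x512 bool, what is visible of it).
- tip_of(name, camera): "at" ([x, y, z] in mm, in the coordinates of the camera as it stood for that picture, good to about 4 mm: a listed point, or the origin of a listed thing).
The state is a dict: "clock": time; "joints": joint angles; "qd": joint speeds; "effort": joint torques, N m; "eef_pos": TCP position; "eef_rot": TCP orientation; "wrist_force": force on the tool from outside, world axes, zero at the start; "moment": the same for the moment, N m; "finger_gap": finger opening in mm.
Only numpy, scipy, OpenCV 4.12 (cv2) and the standard library are available. Lean on these libraries where they do the work, as an engineer would, in place of code of your own. Each camera call takes 0.05 s, during which the arm holds its last target. There are 200 camera calls.

## Task

Make up the kit for the next model: swing the yellow ball box's lid right back until it snaps past its detent and stays, only then tip the box until all its brass balls lie in the well, and set the box back level with its lid shut. Also move every panel from the drying rack to the blue kit rack, one to a bay and lying flat about the middle of its supports; their paint is tacky, so carry them on the spatula and never touch them with the fingers. Finish with the spatula laid flat back on the green mat, its handle over the mat's middle part, and leave the paper model, hammer and knife where they are.

Things in the scene. Friction and masses are not known exactly. Their poses are not given: they have to be found in the camera images.
- stand: Plywood stand, fixed. Origin: underside, z up, x away from the pouring side. An open wooden well (inside 92 x 88 mm, rim 42 mm high) lies in front at x -80 mm; behind it a yellow box (78 x 60 x 38 mm, underside at z 62, a grey housing below) pivots on an axis along y through x -20, z 72 mm, and pours to -x into the well. Uprights at the pivot, |y| 33 to 41 mm, reach z 80.
- well (a point): Centre of the well's floor (15 mm above the bench); axes as the stand's. The walls rise 27 mm from this floor; the inside reaches 46 mm either way in x and 44 mm in y.
- tip (a joint): Tipping angle of the yellow box about its pivot, rad: 0 level on its rest, growing as the rear rises and the mouth turns down over the well, stop at 2.0. Let go short of about 1.7 it falls back level; near the stop it may stay tipped until pulled back. Up to about 15 N at the handle. The balls only run out beyond about 1.6; hold it tipped a moment.
- tip_handle (a point): Grip point on the box's tipping handle: a 10 mm round steel rod with a red end that sticks out 68 mm from the box's -y side, parallel to the pivot, with the point 55 mm out. With the box level it is at x 38, y -85, z 86 mm in the stand's frame; it swings about the pivot at 60 mm radius, up and over to -x. Can be pinched from above all the way, the rod turning between the fingers.
- lid (a joint): Lid angle relative to the box, rad: 0 shut, stop at 2.9 (laid right back). An over-centre spring detent peaks at 2.3: short of it the lid springs shut when let go, beyond it the lid snaps to the stop and stays there even with the box tipped. A few newtons at the rod.
- lid_rod (a point): Grip point on the lid's rod: 10 mm round steel, blue end, sticking out 36 mm from the lid's +y side near its front edge, the point 26 mm out. Box level and lid shut: x -17, y 56, z 104.5 mm in the stand's frame. It swings up and over to +x about the hinge, which lies along y through x 49, z 100.5 mm, at the box's rear rim. The lid is a clear 4 mm plate with yellow edges, 78 x 60 mm.
- rack_dry: Wooden drying rack, fixed. Origin: underside centre; +x points away from its entry side, along the bays. Three bays at y +68, 0, -68 mm: in each two supports 90 mm long, tops 28 mm above the bench, carry a panel by its side edges, with a slot 40 mm wide between them, open at both ends, floor 4 mm above the bench. Lips up to 34 mm flank each bay, 62 mm apart.
- rack_kit: Blue kit rack, fixed, of exactly the same shape and axes as the drying rack; empty at the start.
- mat: Thin green cutting mat, fixed, 290 x 110 x 2 mm, with its x axis along its length. Origin: underside centre.
- spatula: Spatula, one straight piece lying along its x axis, underside flat. Origin on the underside: wooden handle from x -120 to -10 mm (16 wide, 24 high), steel neck, then a flat steel blade from x +30 to +120 mm (32 wide, 3 thick, its top 3 mm above the underside). About 110 g. It starts on the mat.
- spatula_grip (a point): Middle of the spatula's handle height at x -35 mm, 12 mm above its underside: the place to hold it, closing across y.
- model: Bystander: white and black paper polyhedron about 100 mm across. Origin: underside.
- hammer: Bystander: hammer, 260 mm long, lying on the bench.
- knife: Bystander: yellow utility knife, 160 mm long, lying on the bench.
- panel1: Flat orange painted panel, 60 (x) x 52 (y) x 5 mm, 25 g; may be absent. Origin: underside centre, z up. Starts in one bay of the drying rack with x along the bay.
- panel2: Flat green painted panel, 60 (x) x 52 (y) x 5 mm, 25 g; may be absent. Origin: underside centre, z up. Starts in one bay of the drying rack with x along the bay.
- panel3: Flat white painted panel, 60 (x) x 52 (y) x 5 mm, 25 g; may be absent. Origin: underside centre, z up. Starts in one bay of the drying rack with x along the bay.
- ball1: Brass ball, 16 mm across, 18 g; origin at its centre. Starts inside the shut yellow box; may be absent.
- ball2: Brass ball, 16 mm across, 18 g; origin at its centre. Starts inside the shut yellow box; may be absent.
- ball3: Brass ball, 16 mm across, 18 g; origin at its centre. Starts inside the shut yellow box; may be absent.
- ball4: Brass ball, 16 mm across, 18 g; origin at its centre. Starts inside the shut yellow box; may be absent.
- ball5: Brass ball, 16 mm across, 18 g; origin at its centre. Starts inside the shut yellow box; may be absent.
- ball6: Brass ball, 16 mm across, 18 g; origin at its centre. Starts inside the shut yellow box; may be absent.
Not all that is in view belongs to the job. Of the things that look like the panel3, the larger one is meant.

How it is judged (in metres and radians):
On the way, in this order (a step that is already met when the one before it is completed fails the run):
1. the lid is swung fully back past its detent with the box still level (value of joint lid above 2.7 rad and value of joint tip below 0.25 rad), for 0.3 s.
2. all balls lie in the well, poured by tipping the box with its lid fully back (x of ball1 in the frame of well between -0.049 and 0.049 m and y of ball1 in the frame of well between -0.047 and 0.047 m and z of ball1 in the frame of well between 0 and 0.028 m and x of ball2 in the frame of well between -0.049 and 0.049 m and y of ball2 in the frame of well between -0.047 and 0.047 m and z of ball2 in the frame of well between 0 and 0.028 m and x of ball3 in the frame of well between -0.049 and 0.049 m and y of ball3 in the frame of well between -0.047 and 0.047 m and z of ball3 in the frame of well between 0 and 0.028 m and x of ball4 in the frame of well between -0.049 and 0.049 m and y of ball4 in the frame of well between -0.047 and 0.047 m and z of ball4 in the frame of well between 0 and 0.028 m and x of ball5 in the frame of well between -0.049 and 0.049 m and y of ball5 in the frame of well between -0.047 and 0.047 m and z of ball5 in the frame of well between 0 and 0.028 m and x of ball6 in the frame of well between -0.049 and 0.049 m and y of ball6 in the frame of well between -0.047 and 0.047 m and z of ball6 in the frame of well between 0 and 0.028 m and value of joint lid above 2.5 rad), for 0.2 s.
3. the box is back level and its lid shut (value of joint each of tip, lid below 0.1 rad), for 0.3 s.
At the end, for the whole second after the job is handed in: All balls in the well; box level and lid shut (0.1 rad); every panel flat and at rest on the supports of a kit rack bay, within 22 mm along and 10 mm across of its middle; spatula flat and still on the mat, grip point within 75 mm of the mat centre (all of step 3 and x of ball1 in the frame of well between -0.049 and 0.049 m and y of ball1 in the frame of well between -0.047 and 0.047 m and z of ball1 in the frame of well between 0 and 0.028 m and x of ball2 in the frame of well between -0.049 and 0.049 m and y of ball2 in the frame of well between -0.047 and 0.047 m and z of ball2 in the frame of well between 0 and 0.028 m and x of ball3 in the frame of well between -0.049 and 0.049 m and y of ball3 in the frame of well between -0.047 and 0.047 m and z of ball3 in the frame of well between 0 and 0.028 m and x of ball4 in the frame of well between -0.049 and 0.049 m and y of ball4 in the frame of well between -0.047 and 0.047 m and z of ball4 in the frame of well between 0 and 0.028 m and x of ball5 in the frame of well between -0.049 and 0.049 m and y of ball5 in the frame of well between -0.047 and 0.047 m and z of ball5 in the frame of well between 0 and 0.028 m and x of ball6 in the frame of well between -0.049 and 0.049 m and y of ball6 in the frame of well between -0.047 and 0.047 m and z of ball6 in the frame of well between 0 and 0.028 m and ((x of panel1 in the frame of rack_kit between -0.022 and 0.022 m and y of panel1 in the frame of rack_kit between 0.058 and 0.078 m and z of panel1 in the frame of rack_kit between 0.024 and 0.032 m) or (x of panel1 in the frame of rack_kit between -0.022 and 0.022 m and y of panel1 in the frame of rack_kit between -0.01 and 0.01 m and z of panel1 in the frame of rack_kit between 0.024 and 0.032 m) or (x of panel1 in the frame of rack_kit between -0.022 and 0.022 m and y of panel1 in the frame of rack_kit between -0.078 and -0.058 m and z of panel1 in the frame of rack_kit between 0.024 and 0.032 m)) and angle between each of panel1, panel2, panel3's own z axis and vertical below 0.08 rad and linear speed of each of panel1, panel2, panel3, spatula below 0.02 m/s and ((x of panel2 in the frame of rack_kit between -0.022 and 0.022 m and y of panel2 in the frame of rack_kit between 0.058 and 0.078 m and z of panel2 in the frame of rack_kit between 0.024 and 0.032 m) or (x of panel2 in the frame of rack_kit between -0.022 and 0.022 m and y of panel2 in the frame of rack_kit between -0.01 and 0.01 m and z of panel2 in the frame of rack_kit between 0.024 and 0.032 m) or (x of panel2 in the frame of rack_kit between -0.022 and 0.022 m and y of panel2 in the frame of rack_kit between -0.078 and -0.058 m and z of panel2 in the frame of rack_kit between 0.024 and 0.032 m)) and ((x of panel3 in the frame of rack_kit between -0.022 and 0.022 m and y of panel3 in the frame of rack_kit between 0.058 and 0.078 m and z of panel3 in the frame of rack_kit between 0.024 and 0.032 m) or (x of panel3 in the frame of rack_kit between -0.022 and 0.022 m and y of panel3 in the frame of rack_kit between -0.01 and 0.01 m and z of panel3 in the frame of rack_kit between 0.024 and 0.032 m) or (x of panel3 in the frame of rack_kit between -0.022 and 0.022 m and y of panel3 in the frame of rack_kit between -0.078 and -0.058 m and z of panel3 in the frame of rack_kit between 0.024 and 0.032 m)) and horizontal distance between spatula_grip and mat below 0.075 m and height (world z) of spatula below 0.012 m and angle between spatula's own z axis and vertical below 0.1 rad); the robot touches nothing.
It fails at once if the box is tipped (more than 0.35 rad) while its lid is not fully back past the detent (value of joint tip above 0.35 rad and value of joint lid below 2.45 rad).
It fails at once if the fingers touch a panel (contact force between the fingers and panel1 above 0.3 N or contact force between the fingers and panel2 above 0.3 N or contact force between the fingers and panel3 above 0.3 N).
It fails at once if the paper model, the hammer or the knife is moved more than 3 cm (distance of any of model, hammer, knife from where it was at the start of the episode above 0.03 m).
Of panel1, panel2, panel3 only 1 to 3 are there at a start; the rules pass over those that are not, and their reading is None.
Of ball1, ball2, ball3, ball4, ball5, ball6 only 3 to 6 are there at a start; the rules pass over those that are not, and their reading is None.
At some moment in a run one of spatula may be knocked a few centimetres aside while the robot is not near it.
It also fails if it takes over 210 s, if anything falls off the work surface, if the arm or the gripper's body presses on something with over 40 N, if the wrist force passes 120 N, or if a joint passes its speed limit or range.

## Working session

There is one attempt and no reset: what is moved stays moved. The work goes in short steps, Python scripts to look and compute and a tool call to move; the robot and the scene stay as the last step left them, time stands still between calls to the robot, and variables do not carry over. Pictures are saved under pics/ and viewed, about 12 in all and at most 16, crops included, and the job is handed in when it is done.

Besides the shell and the picture viewer there is one more tool, called after ">>>" as a command line: name --argument value ..., lists and objects as JSON in quotes. send_rows: Moves the arm, as the interface text tells. Its arguments: {"type":"object","properties":{"plan":{"type":"array"},"grip_force":{"type":"number"}},"required":["plan"]}

```bash
ls; mkdir -p pics
cat > h.py <<'E'
import numpy as np, cv2
from cell import manip, camera, search_frame, masks_of, tip_of
def shot(n,fn=None):
    c=camera(n)
    if fn: cv2.imwrite('pics/'+fn,c['color'][:,:,::-1])
    return c
def w(c,p):
    return (c['world_from_camera']@np.append(p,1))[:3]
def cloud(c):
    z=c['z_map'].astype(float); H,W=z.shape
    f=H/2/np.tan(np.radians(c['fov_y'])/2)
    v,u=np.mgrid[:H,:W]
    P=np.stack([(u-c['cx'])*z/f,-(v-c['cy'])*z/f,-z,np.ones_like(z)],-1)
    P=P@c['world_from_camera'].T
    P[z==0]=np.nan
    return P[...,:3]
E
python3 - <<'E'
from h import *
print(manip.read_state(), manip.tip_reach)
ims=[]
for n in ['top','side']:
    c=shot(n); ims.append(c['color']); print(n,c['fov_y'],c['cx'],c['cy'],c['world_from_camera'].round(3).tolist(), [k for k in c])
    for o in ['stand','well','tip_handle','lid_rod','rack_dry','rack_kit','mat','spatula','spatula_grip','panel1','panel2','panel3','model','hammer','knife']:
        print(o,[(w(c,d['at']).round().tolist(),round(d['confidence'],2)) for d in tip_of(o,n)[:3]])
    cv2.imwrite(f'pics/{n}0.png',cv2.resize(c['color'][:,:,::-1],(800,600)))
E
```

```text
pics
{'clock': 0.0, 'joints': array([ 1.15136296e+00,  3.00421000e-01,  1.52160797e+00, -1.25482027e-06,
        1.32072471e+00, -6.65982453e-02]), 'qd': array([-0.00082714, -0.00149332,  0.00079282, -0.00224171, -0.00087239,
        0.00018233]), 'effort': array([-1.22821719e-03, -5.31813240e+01, -3.52726400e+01,  7.07238447e-02,
        2.45099002e-02, -9.60528519e-05]), 'eef_pos': array([189.95450402, 515.8809658 , 223.90243515]), 'eef_rot': array([-3.14043412e+00, -7.60523518e-05,  2.78875780e+00]), 'wrist_force': array([-0.28861201,  0.35910987, -0.42698258]), 'moment': array([ 0.0272411 ,  0.00521402, -0.01504774]), 'finger_gap': 94.08416060069939} 19.0
top 42.337711805312225 257.9301004304649 190.67230698327538 [[0.002, 0.998, -0.067, 485.118], [-1.0, 0.003, 0.01, 22.239], [0.01, 0.067, 0.998, 1437.064], [0.0, 0.0, 0.0, 1.0]] ['color', 'z_map', 'fov_y', 'cx', 'cy', 'world_from_camera']
stand [([449.0, -318.0, 4.0], 0.71)]
well [([543.0, 256.0, 26.0], 0.47)]
tip_handle [([443.0, -416.0, 84.0], 0.68)]
lid_rod [([457.0, -264.0, 104.0], 0.75)]
rack_dry []
rack_kit [([645.0, 41.0, 
[... 873 characters left out ...]
73.0, -282.0, 14.0], 0.76)]
tip_handle [([440.0, -411.0, 88.0], 0.83)]
lid_rod [([463.0, -258.0, 109.0], 0.64)]
rack_dry [([517.0, 316.0, 3.0], 0.56), ([425.0, 20.0, 14.0], 0.51)]
rack_kit [([645.0, 45.0, 2.0], 0.55)]
mat [([437.0, 50.0, 2.0], 0.73)]
spatula [([427.0, 50.0, 6.0], 0.94), ([548.0, 257.0, 29.0], 0.53)]
spatula_grip [([427.0, 22.0, 14.0], 0.85)]
panel1 [([548.0, 256.0, 28.0], 0.57), ([343.0, 280.0, 1.0], 0.54)]
panel2 [([548.0, 256.0, 28.0], 0.57), ([343.0, 280.0, 1.0], 0.54)]
panel3 [([548.0, 256.0, 28.0], 0.57), ([343.0, 280.0, 1.0], 0.54)]
model [([739.0, 239.0, 0.0], 0.63)]
hammer [([792.0, -134.0, 4.0], 0.95)]
knife [([690.0, 391.0, -6.0], 0.94), ([435.0, 51.0, 2.0], 0.45)]
```

View pics/top0.png

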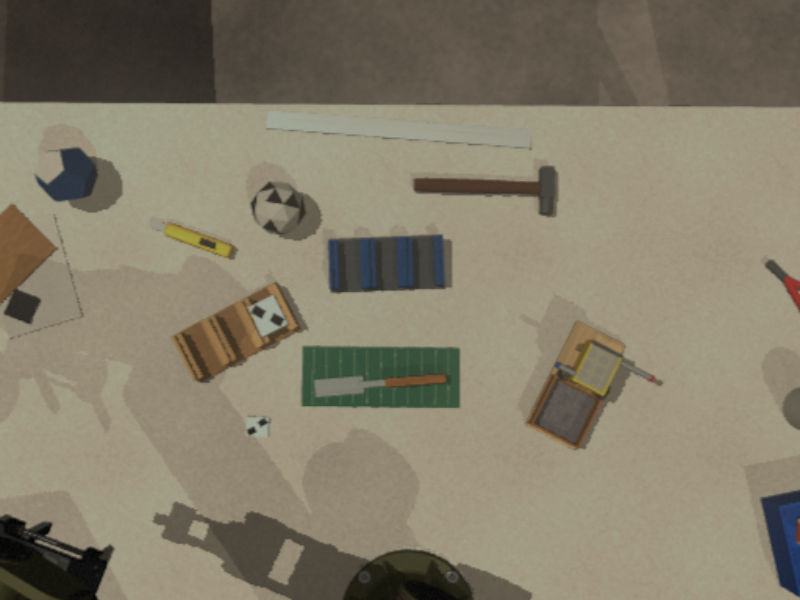

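View pics/side0.png

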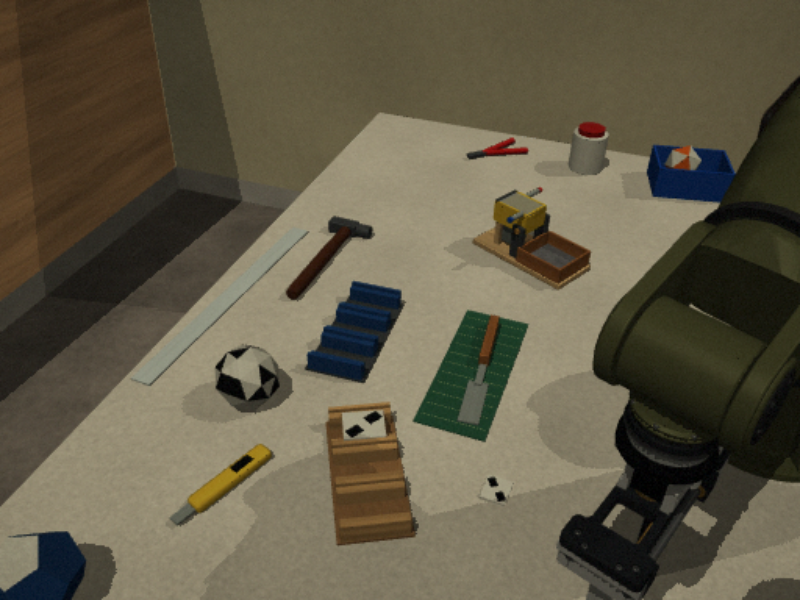

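Only one panel is present: white, at top px (268,314) in the drying rack's right bay. The smaller white tile at (257,427) is the look-alike. Other things that could be mistaken are the real model at (278,208) against the navy polyhedron at (65,173), and the utility knife at (200,240). Next I'll fit the poses from depth.

```bash
cat >> h.py <<'E'
def rect(P,m):
    q=P[m][:,:2].astype(np.float32); (c,s,a)=cv2.minAreaRect(q); return np.round(c,1),np.round(s,1),round(a,1),len(q)
def box(P,x0,x1,y0,y1,z0,z1):
    return (P[...,0]>x0)&(P[...,0]<x1)&(P[...,1]>y0)&(P[...,1]<y1)&(P[...,2]>z0)&(P[...,2]<z1)
E
python3 - <<'E'
from h import *
for n in ['top','side']:
    c=shot(n); P=cloud(c); C=c['color'].astype(int); hsv=cv2.cvtColor(c['color'],cv2.COLOR_RGB2HSV)
    print(n,'bench z',np.nanmedian(P[box(P,250,330,-150,100,-20,20)][:,2]), np.nanmedian(P[box(P,720,780,-50,50,-20,20)][:,2]))
    for nm,b in dict(dry=(430,620,210,440),kit=(560,720,-80,160),mat=(350,520,-120,200)).items():
        m=box(P,*b,-15,60)
        for z0,z1 in [(-4,60),(8,60),(20,60),(29.5,60)]:
            mm=m&(P[...,2]>z0)
            print(nm,z0,rect(P,mm) if mm.sum()>10 else None)
    H=hsv[...,0];S=hsv[...,1];V=hsv[...,2]
    g=box(P,330,540,-150,220,-15,15)&(H>55)&(H<90)&(S>80); print('green',rect(P,g))
    k=box(P,340,520,-150,220,12,60); print('handle',rect(P,k))
    bl=box(P,370,490,30,200,-10,15)&(S<60); print('blade',rect(P,bl))
    s=box(P,300,540,-460,-200,8,200); 
    for z0,z1 in [(30,55),(94,115),(75,95),(-3,8),(8,16)]:
        mm=box(P,300,540,-460,-200,z0,z1); print('stand',z0,rect(P,mm) if mm.sum()>10 else None)
    wp=box(P,430,620,200,340,24,45)&(S<70)&(V>110); print('panel',rect(P,wp),np.median(P[wp][:,2]) if wp.any() else '')
    for o in ['tip_handle','lid_rod','spatula','panel3']:
        r=masks_of(o,n)
        for d in r[:2]:
            q=d['region']&~np.isnan(P[...,0]); pp=P[q]; print('mask',o,round(d['confidence'],2),q.sum(),np.median(pp,0).round(1),cv2.minAreaRect(pp[:,:2].astype(np.float32)))
E
```

```text
top bench z 0.5579409154586301 0.8654879363873533
dry -4 (array([524.2, 325. ]), array([188.4, 229.9]), 0.1, 4997)
dry 8 (array([520.8, 324. ]), array([180.7, 226.1]), 0.3, 1618)
dry 20 (array([519.4, 315.1]), array([ 90.7, 210.8]), 27.9, 1365)
dry 29.5 (array([519.2, 315. ]), array([ 90.2, 210.7]), 28.0, 840)
kit -4 (array([640.2,  39.8]), array([159.8, 239.8]), 0.1, 4407)
kit 8 (array([645.9,  41.8]), array([231.1, 139.8]), 86.6, 1240)
kit 20 (array([647.5,  41.6]), array([ 90.2, 210.2]), 2.6, 1019)
kit 29.5 (array([647.1,  41.4]), array([ 89.5, 210. ]), 2.5, 552)
mat -4 (array([435.2,  40. ]), array([169.7, 320. ]), 0.1, 6310)
mat 8 (array([434.7,  39.7]), array([308.9, 168.9]), 86.1, 487)
mat 20 (array([431.8, -12.4]), array([ 16.2, 108.9]), 5.0, 221)
mat 29.5 (array([431.8, -15. ]), array([ 14. , 101.7]), 6.4, 33)
green (array([436.2,  50.6]), array([283.3, 105.2]), 89.6, 1627)
handle (array([447.1,  54.2]), array([ 65.8, 237.7]), 7.1, 244)
blade (array([429. , 115.1]), array([117.7, 169.7]), 0.0, 835)
stand 30 (array([ 408.1, -298.4]), array([ 97.3, 169.5]), 62.6, 279)
stand 94
[... 2930 characters left out ...]
4 [ 456.6 -307.8   98.5] ((443.7575988769531, -393.67584228515625), (293.91644287109375, 91.09417724609375), 81.47824096679688)
mask tip_handle 0.47 590 [422.8  92.7   7.1] ((424.76507568359375, 56.602848052978516), (30.481996536254883, 236.9667205810547), 5.98376989364624)
mask spatula 0.56 622 [422.7  99.6   6.9] ((422.6163635253906, 56.556983947753906), (33.700416564941406, 236.9890899658203), 3.987903594970703)
mask panel3 0.91 452 [545.1 258.3  33.4] ((545.9840087890625, 257.39599609375), (59.188934326171875, 57.94712448120117), 25.711389541625977)
mask panel3 0.53 284 [344.  283.7   3.7] ((345.0459899902344, 281.1232604980469), (41.700706481933594, 38.45412063598633), 89.7579345703125)
```

```bash
cat > st.py <<'E'
from h import *
def ana():
  for n in ['top','side']:
    c=shot(n); P=cloud(c); P[...,2]-=0.6
    a=np.radians(-28.3); o=np.array([448.,-319.])
    ca,sa=np.cos(a),np.sin(a)
    d=P[...,:2]-o; Q=P.copy(); Q[...,0]=d[...,0]*ca+d[...,1]*sa; Q[...,1]=-d[...,0]*sa+d[...,1]*ca
    def ex(b,nm):
        m=box(Q,*b); q=Q[m]
        if len(q)<5: print(n,nm,len(q)); return
        print(n,nm,len(q),'x',np.percentile(q[:,0],[1,50,99]).round(1),'y',np.percentile(q[:,1],[1,50,99]).round(1),'z',np.percentile(q[:,2],[50,98]).round(1), 'slope dx/dy',np.polyfit(q[:,1],q[:,0],1)[0].round(3))
    ex((-45,65,-27,27,96,115),'boxtop')
    ex((-40,60,-100,-40,78,100),'handle'); ex((-40,60,38,75,92,115),'rod')
    ex((-140,-45,-60,60,34,48),'wellrim'); ex((-140,60,-60,60,8,20),'floor/base')
if __name__=='__main__': ana()
E
python3 st.py
```

```text
top boxtop 592 x [-28.   10.4  48.3] y [-26.6   0.1  26.4] z [105.2 111.1] slope dx/dy -0.019
top handle 83 x [-25.4  39.5  44.9] y [-97.  -68.1 -40.5] z [90.4 95.4] slope dx/dy -0.365
top rod 39 x [-22.9 -18.2 -13.2] y [39.2 52.6 66.2] z [108.1 113.7] slope dx/dy -0.017
top wellrim 173 x [-129.6 -102.   -46.3] y [-49.8  -1.3  47.2] z [41.6 47.4] slope dx/dy -0.014
top floor/base 1217 x [-133.3  -68.9   56.8] y [-46.8   7.8  50.1] z [14.6 19.7] slope dx/dy 0.745
side boxtop 273 x [-32.6   5.2  47.7] y [-26.6   1.3  26.5] z [104.2 107.9] slope dx/dy -0.031
side handle 33 x [-10.7  36.2  42.5] y [-96.  -75.7 -43.6] z [88.9 91.9] slope dx/dy -0.343
side rod 31 x [-27.4 -22.  -16.1] y [38.7 56.8 69.4] z [106.5 110.8] slope dx/dy -0.016
side wellrim 213 x [-133.8 -105.3  -47.3] y [-51.9   4.2  51.2] z [39.7 44.2] slope dx/dy -0.026
side floor/base 676 x [-137.1  -60.4   57.2] y [-48.9   6.4  54. ] z [14.2 19.6] slope dx/dy 0.5
```

```bash
cat > pl.py <<'E'
import sys,json,numpy as np
from cell import manip
# usage: pl.py "x,y,z,yawdeg,n,fingers" ... ; start = measured pose
def plan(wps,start=None):
    s=manip.read_state(); p=np.array(s['eef_pos'],float); yaw=np.degrees(s['eef_rot'][2]); out=[]
    for x,y,z,yw,n,f in wps:
        n=int(n); dy=(yw-yaw+180)%360-180; tgt=np.array([x,y,z]); y0=yaw; p0=p.copy()
        for i in range(1,n+1):
            g=p0+(tgt-p0)*i/n; a=np.radians(yaw)
            R=np.array([[np.cos(a),np.sin(a),0],[np.sin(a),-np.cos(a),0],[0,0,-1]])
            d=np.round(R.T@(g-p)*2)/2; r=round(-(y0+dy*i/n-yaw),1)
            out.append([*d.tolist(),r,f]); p=p+R@d; yaw-=r
    i=0
    while i<len(out):
        j=i
        while j<len(out) and out[j]==out[i]: j+=1
        print(f'{j-i}x',out[i]); i=j
    print(len(out),'end',p.round(1),round(yaw,1))
if __name__=='__main__': plan([tuple(map(float,a.split(','))) for a in sys.argv[1:]])
E
python3 pl.py 420,100,220,111,12,-1 458,-260,220,62.7,8,-1
```

```text
1x [-30.0, -26.0, 0.5, np.float64(4.1), -1.0]
1x [-31.5, -23.5, 0.0, np.float64(4.0), -1.0]
1x [-33.5, -21.5, 0.5, np.float64(4.1), -1.0]
1x [-35.0, -19.0, 0.5, np.float64(4.1), -1.0]
1x [-36.0, -16.5, 0.5, np.float64(4.0), -1.0]
1x [-37.0, -14.0, 0.0, np.float64(4.1), -1.0]
1x [-38.0, -11.0, 0.5, np.float64(4.1), -1.0]
1x [-38.5, -8.5, 0.5, np.float64(4.0), -1.0]
1x [-39.5, -6.0, 0.5, np.float64(4.1), -1.0]
1x [-39.5, -3.0, 0.0, np.float64(4.1), -1.0]
1x [-39.5, -0.0, 0.5, np.float64(4.0), -1.0]
1x [-39.5, 2.5, 0.5, np.float64(4.1), -1.0]
1x [-43.5, -11.5, -0.0, np.float64(6.0), -1.0]
1x [-45.0, -7.0, -0.0, np.float64(6.1), -1.0]
1x [-45.0, -2.5, -0.0, np.float64(6.0), -1.0]
1x [-45.5, 2.5, -0.0, np.float64(6.0), -1.0]
1x [-44.5, 7.5, -0.0, np.float64(6.1), -1.0]
1x [-43.5, 11.5, -0.0, np.float64(6.0), -1.0]
1x [-42.5, 16.5, -0.0, np.float64(6.1), -1.0]
1x [-40.0, 21.0, -0.0, np.float64(6.0), -1.0]
20 end [ 458.1 -260.1  220. ] 62.7
```

>>> send_rows --plan '[{"travel": [-30, -26, 0.5], "delta_rot": [0, 0, 4], "fingers": -1}, {"travel": [-31.5, -23.5, 0.5], "delta_rot": [0, 0, 4], "fingers": -1}, {"travel": [-33.5, -21.5, 0.5], "delta_rot": [0, 0, 4], "fingers": -1}, {"travel": [-35, -19, 0.5], "delta_rot": [0, 0, 4], "fingers": -1}, {"travel": [-36, -16.5, 0.5], "delta_rot": [0, 0, 4], "fingers": -1}, {"travel": [-37, -14, 0], "delta_rot": [0, 0, 4], "fingers": -1}, {"travel": [-38, -11, 0.5], "delta_rot": [0, 0, 4], "fingers": -1}, {"travel": [-38.5, -8.5, 0.5], "delta_rot": [0, 0, 4], "fingers": -1}, {"travel": [-39.5, -6, 0.5], "delta_rot": [0, 0, 4], "fingers": -1}, {"travel": [-39.5, -3, 0], "delta_rot": [0, 0, 4], "fingers": -1}, {"travel": [-39.5, 0, 0], "delta_rot": [0, 0, 4], "fingers": -1}, {"travel": [-39.5, 2.5, 0], "delta_rot": [0, 0, 4], "fingers": -1}, {"travel": [-43.5, -11.5, 0], "delta_rot": [0, 0, 6], "fingers": -1}, {"travel": [-45, -7, 0], "delta_rot": [0, 0, 6], "fingers": -1}, {"travel": [-45, -2.5, 0], "delta_rot": [0, 0, 6], "fingers": -1}, {"travel": [-45.5, 2.5, 0], "delta_rot": [0, 0, 6], "fingers": -1}, {"travel": [-44.5, 7.5, 0], "delta_rot": [0, 0, 6], "fingers": -1}, {"travel": [-43.5, 11.5, 0], "delta_rot": [0, 0, 6], "fingers": -1}, {"travel": [-42.5, 16.5, 0], "delta_rot": [0, 0, 6], "fingers": -1}, {"travel": [-40, 21, 0], "delta_rot": [0, 0, 7], "fingers": -1}]' --grip_force 25

```text
clock: 4.7
eef_pos: [466.6, -259.5, 220.5]
eef_rot: [3.141, -0.0, 1.092]
wrist_force: [0.1, 0.4, 0.3]
finger_gap: 94.1
```

```bash
python3 pl.py 458.2,-260.1,160,62.7,2,-1 458.2,-260.1,104.5,62.7,3,-1
python3 - <<'E'
from h import *
for n in ['top','side']:
    c=shot(n)
    for o in ['lid_rod','tip_handle']:
        print(n,o,[(w(c,d['at']).round(1).tolist(),round(d['confidence'],2)) for d in tip_of(o,n)[:2]])
    cv2.imwrite(f'pics/{n}1.png',c['color'][:,:,::-1])
a=cv2.imread('pics/top1.png')[190:310,320:440]; b=cv2.imread('pics/side1.png')[100:220,260:400]
cv2.imwrite('pics/s1.png',np.hstack([cv2.resize(a,(400,400)),cv2.resize(b,(400,400))]))
E
```

```text
1x [-2.0, -3.5, 30.5, np.float64(-0.1), -1.0]
1x [-2.5, -3.5, 30.0, np.float64(-0.0), -1.0]
3x [0.0, -0.0, 18.5, np.float64(-0.0), -1.0]
5 end [ 458.3 -260.3  104.5] 62.7
top lid_rod [([459.0, -265.7, 104.3], 0.46)]
top tip_handle []
side lid_rod [([460.9, -257.3, 106.2], 0.72), ([436.7, 51.3, 3.9], 0.45)]
side tip_handle [([439.3, -409.3, 86.5], 0.85)]
```

View pics/s1.png

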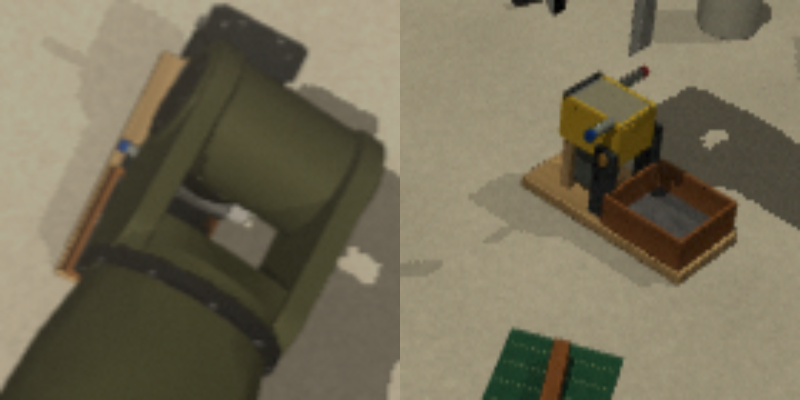

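>>> send_rows --plan '[{"travel": [-2, -3.5, 30], "delta_rot": [0, 0, 0], "fingers": -1}, {"travel": [-2.5, -3.5, 30], "delta_rot": [0, 0, 0], "fingers": -1}, {"travel": [0, 0, 19], "delta_rot": [0, 0, 0], "fingers": -1}, {"travel": [0, 0, 18.5], "delta_rot": [0, 0, 0], "fingers": -1}, {"travel": [0, 0, 18], "delta_rot": [0, 0, 0], "fingers": -1}, {"travel": [0, 0, 0], "delta_rot": [0, 0, 0], "fingers": 0.6}, {"travel": [0, 0, 0], "delta_rot": [0, 0, 0], "fingers": 0.6}, {"travel": [0, 0, 0], "delta_rot": [0, 0, 0], "fingers": 0.6}, {"travel": [0, 0, 0], "delta_rot": [0, 0, 0], "fingers": 0.6}, {"travel": [0, 0, 0], "delta_rot": [0, 0, 0], "fingers": 1}, {"travel": [0, 0, 0], "delta_rot": [0, 0, 0], "fingers": 1}, {"travel": [0, 0, 0], "delta_rot": [0, 0, 0], "fingers": 1}]' --grip_force 15

```text
clock: 6.5
eef_pos: [458.3, -258.8, 105.0]
eef_rot: [3.142, 0.0, 1.096]
wrist_force: [-0.9, -0.3, -0.7]
finger_gap: 27.5
```

Run:
```python
# lid arc in tool frame: tool y = stand +x, tool z = down
import numpy as np
r=np.hypot(66,4); a0=np.pi-np.arctan2(4,66)
P=lambda t: np.array([r*np.cos(a0-t), -r*np.sin(a0-t)])
th=np.linspace(0,2.75,19); p=np.array(P(0))
for t in th[1:]:
    d=np.round((P(t)-p)*2)/2; p=p+d; print(round(t,2),d)
```

```text
0.15 [  1.5 -10. ]
0.31 [ 3.  -9.5]
0.46 [ 4.  -9.5]
0.61 [ 5.5 -8. ]
0.76 [ 7.  -7.5]
0.92 [ 8.  -6.5]
1.07 [ 9. -5.]
1.22 [ 9.  -3.5]
1.38 [10. -2.]
1.53 [10.  -0.5]
1.68 [10.  1.]
1.83 [10.   2.5]
1.99 [9.5 3.5]
2.14 [8.5 5.5]
2.29 [7.5 6.5]
2.44 [6.5 7.5]
2.6 [5.5 8.5]
2.75 [4.  9.5]
```

Fingers are still closing.

>>> send_rows --plan '[{"travel": [0, 0, 0], "delta_rot": [0, 0, 0], "fingers": 1}, {"travel": [0, 0, 0], "delta_rot": [0, 0, 0], "fingers": 1}, {"travel": [0, 0, 0], "delta_rot": [0, 0, 0], "fingers": 1}, {"travel": [0, 0, 0], "delta_rot": [0, 0, 0], "fingers": 1}]'

```text
clock: 7.0
eef_pos: [458.4, -258.8, 105.0]
eef_rot: [3.141, 0.0, 1.096]
wrist_force: [0.7, -0.3, -0.2]
finger_gap: 9.3
```

>>> send_rows --plan '[{"travel": [0, 1.5, -10], "delta_rot": [0, 0, 0], "fingers": 1}, {"travel": [0, 3, -9.5], "delta_rot": [0, 0, 0], "fingers": 1}, {"travel": [0, 4, -9.5], "delta_rot": [0, 0, 0], "fingers": 1}, {"travel": [0, 5.5, -8], "delta_rot": [0, 0, 0], "fingers": 1}, {"travel": [0, 7, -7.5], "delta_rot": [0, 0, 0], "fingers": 1}]'

```text
clock: 7.62
eef_pos: [476.3, -267.5, 150.4]
eef_rot: [-3.138, -0.001, 1.096]
wrist_force: [-12.4, 10.9, 12.0]
finger_gap: 9.7
```

>>> send_rows --plan '[{"travel": [0, 0, 0], "delta_rot": [0, 0, 0], "fingers": 1}]'

```text
clock: 7.75
eef_pos: [476.9, -267.7, 151.1]
eef_rot: [-3.14, -0.001, 1.096]
wrist_force: [-12.4, 11.4, 14.6]
finger_gap: 9.2
```

>>> send_rows --plan '[{"travel": [0, 6.5, -8], "delta_rot": [0, 0, 0], "fingers": 1}, {"travel": [0, 8, -6], "delta_rot": [0, 0, 0], "fingers": 1}, {"travel": [0, 9, -4], "delta_rot": [0, 0, 0], "fingers": 1}, {"travel": [0, 0, 0], "delta_rot": [0, 0, 0], "fingers": 1}]'

```text
clock: 8.25
eef_pos: [498.7, -279.3, 168.0]
eef_rot: [3.14, -0.0, 1.096]
wrist_force: [-0.7, 5.0, 8.2]
finger_gap: 9.4
```

>>> send_rows --plan '[{"travel": [0, 10, -2.5], "delta_rot": [0, 0, 0], "fingers": 1}, {"travel": [0, 10.5, -0.5], "delta_rot": [0, 0, 0], "fingers": 1}, {"travel": [0, 10.5, 1], "delta_rot": [0, 0, 0], "fingers": 1}, {"travel": [0, 10, 2.5], "delta_rot": [0, 0, 0], "fingers": 1}, {"travel": [0, 0, 0], "delta_rot": [0, 0, 0], "fingers": 1}]'

```text
clock: 8.88
eef_pos: [534.9, -298.1, 166.3]
eef_rot: [3.142, -0.0, 1.096]
wrist_force: [1.0, 2.0, -0.4]
finger_gap: 8.9
```

>>> send_rows --plan '[{"travel": [0, 9.5, 4], "delta_rot": [0, 0, 0], "fingers": 1}, {"travel": [0, 9, 5], "delta_rot": [0, 0, 0], "fingers": 1}, {"travel": [0, 8, 6.5], "delta_rot": [0, 0, 0], "fingers": 1}, {"travel": [0, 7, 7.5], "delta_rot": [0, 0, 0], "fingers": 1}, {"travel": [0, 6, 8.5], "delta_rot": [0, 0, 0], "fingers": 1}, {"travel": [0, 0, 0], "delta_rot": [0, 0, 0], "fingers": 1}]'

```text
clock: 9.62
eef_pos: [569.5, -316.1, 134.4]
eef_rot: [-3.141, 0.0, 1.096]
wrist_force: [-2.2, 1.0, -2.3]
finger_gap: 9.2
```

>>> send_rows --plan '[{"travel": [0, 4.5, 9], "delta_rot": [0, 0, 0], "fingers": 1}, {"travel": [0, 1.5, 5], "delta_rot": [0, 0, 0], "fingers": 1}, {"travel": [0, 0, 0], "delta_rot": [0, 0, 0], "fingers": 0.3}, {"travel": [0, 0, 0], "delta_rot": [0, 0, 0], "fingers": 0.3}, {"travel": [0, 0, 0], "delta_rot": [0, 0, 0], "fingers": 0.3}, {"travel": [0, 0, 0], "delta_rot": [0, 0, 0], "fingers": 0.3}, {"travel": [0, 0, -20], "delta_rot": [0, 0, 0], "fingers": 0.3}, {"travel": [0, 0, -40], "delta_rot": [0, 0, 0], "fingers": 0.3}, {"travel": [0, 0, -40], "delta_rot": [0, 0, 0], "fingers": 0.3}]'

```text
clock: 10.75
eef_pos: [574.8, -318.7, 224.3]
eef_rot: [3.14, 0.0, 1.096]
wrist_force: [-0.1, 0.2, -0.2]
finger_gap: 32.7
```

```bash
python3 - <<'E'
from h import *
ca,sa=np.cos(np.radians(-27.3)),np.sin(np.radians(-27.3))
print('handle',447.6+38*ca+85*sa,-317.7+38*sa-85*ca)
print('handle',447.6+38*ca+85*sa,-317.7+38*sa-85*ca)
for n in ['side']:
    c=shot(n)
    for o in ['lid_rod','tip_handle']:
        print(n,o,[(w(c,d['at']).round(1).tolist(),round(d['confidence'],2)) for d in tip_of(o,n)[:2]])
    cv2.imwrite('pics/s2.png',cv2.resize(c['color'][80:220,230:430,::-1],(800,560)))
E
python3 pl.py 430,-350,235,62.7,3,0 440.5,-411,200,62.7,2,0 440.5,-411,87,62.7,5,0
```

```text
handle 442.3822427097213 -410.6611478460746
handle 442.3822427097213 -410.6611478460746
side lid_rod [([578.7, -319.4, 114.0], 0.75)]
side tip_handle [([441.8, -412.6, 87.6], 0.61)]
1x [-31.5, -38.5, -3.5, np.float64(0.0), 0.0]
1x [-31.0, -38.5, -3.0, np.float64(0.1), 0.0]
1x [-31.5, -38.0, -3.5, np.float64(-0.0), 0.0]
1x [-25.0, 18.5, 17.5, np.float64(-0.0), 0.0]
1x [-24.5, 18.5, 17.5, np.float64(-0.0), 0.0]
1x [-0.0, 0.0, 22.5, np.float64(-0.0), 0.0]
1x [-0.0, 0.0, 23.0, np.float64(-0.0), 0.0]
3x [-0.0, 0.0, 22.5, np.float64(-0.0), 0.0]
10 end [ 440.3 -410.9   87.2] 62.7
```

View pics/s2.png

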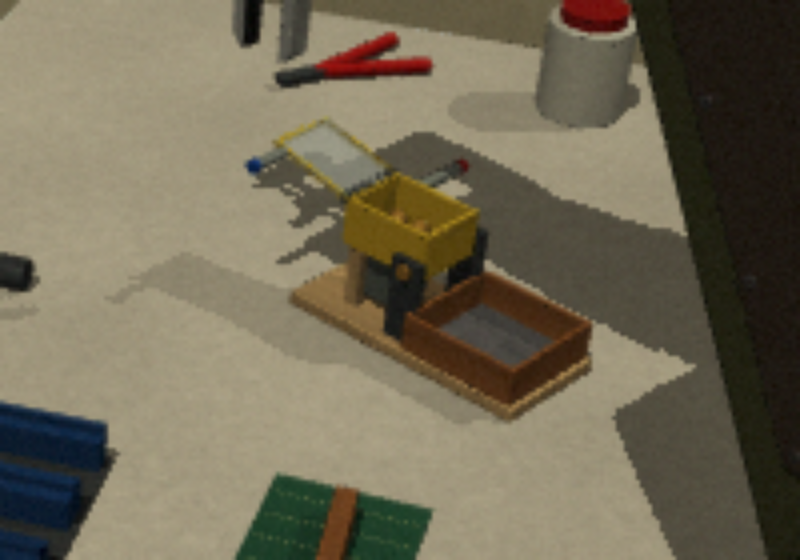

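>>> send_rows --plan '[{"travel": [-31.5, -38.5, -3.5], "delta_rot": [0, 0, 0], "fingers": 0}, {"travel": [-31, -38.5, -3], "delta_rot": [0, 0, 0], "fingers": 0}, {"travel": [-31.5, -38, -3.5], "delta_rot": [0, 0, 0], "fingers": 0}, {"travel": [-25, 19, 17.5], "delta_rot": [0, 0, 0], "fingers": 0}, {"travel": [-24.5, 19, 17.5], "delta_rot": [0, 0, 0], "fingers": 0}, {"travel": [0, 0.5, 22.5], "delta_rot": [0, 0, 0], "fingers": 0}, {"travel": [0, 0, 22.5], "delta_rot": [0, 0, 0], "fingers": 0}, {"travel": [0, 0, 22.5], "delta_rot": [0, 0, 0], "fingers": 0}, {"travel": [0, 0, 22.5], "delta_rot": [0, 0, 0], "fingers": 0}, {"travel": [0, 0, 22.5], "delta_rot": [0, 0, 0], "fingers": 0}, {"travel": [0, 0, 0], "delta_rot": [0, 0, 0], "fingers": 1}, {"travel": [0, 0, 0], "delta_rot": [0, 0, 0], "fingers": 1}, {"travel": [0, 0, 0], "delta_rot": [0, 0, 0], "fingers": 1}, {"travel": [0, 0, 0], "delta_rot": [0, 0, 0], "fingers": 1}, {"travel": [0, 0, 0], "delta_rot": [0, 0, 0], "fingers": 1}, {"travel": [0, 0, 0], "delta_rot": [0, 0, 0], "fingers": 1}, {"travel": [0, 0, 0], "delta_rot": [0, 0, 0], "fingers": 1}]' --grip_force 25

```text
clock: 13.02
eef_pos: [442.5, -412.1, 84.8]
eef_rot: [3.137, 0.001, 1.096]
wrist_force: [9.8, -6.4, -3.9]
finger_gap: 8.9
```

Run:
```python
import numpy as np
r=np.hypot(58,14); a0=np.arctan2(14,58)
P=lambda t: np.array([r*np.cos(a0+t), -r*np.sin(a0+t)])
th=np.linspace(0,1.95,21); p=np.array(P(0))
for t in th[1:]:
    d=np.round((P(t)-p)*2)/2; p=p+d; print(round(t,2),d,p)
```

```text
0.1 [-1.5 -5.5] [ 56.5 -19.5]
0.2 [-2.5 -5.5] [ 54. -25.]
0.29 [-2.5 -5. ] [ 51.5 -30. ]
0.39 [-3. -5.] [ 48.5 -35. ]
0.49 [-4.  -4.5] [ 44.5 -39.5]
0.58 [-4. -4.] [ 40.5 -43.5]
0.68 [-4.5 -4. ] [ 36.  -47.5]
0.78 [-4.5 -3. ] [ 31.5 -50.5]
0.88 [-5. -3.] [ 26.5 -53.5]
0.98 [-5.5 -2.5] [ 21. -56.]
1.07 [-5.5 -1.5] [ 15.5 -57.5]
1.17 [-6.  -1.5] [  9.5 -59. ]
1.27 [-5.5 -0.5] [  4.  -59.5]
1.36 [-6. -0.] [ -2.  -59.5]
1.46 [-5.5  0.5] [ -7.5 -59. ]
1.56 [-6.  1.] [-13.5 -58. ]
1.66 [-5.5  1.5] [-19.  -56.5]
1.76 [-5.5  2. ] [-24.5 -54.5]
1.85 [-5.   2.5] [-29.5 -52. ]
1.95 [-5.   3.5] [-34.5 -48.5]
```

>>> send_rows --plan '[{"travel": [0, -0.5, -5.5], "delta_rot": [0, 0, 0], "fingers": 1}, {"travel": [0, -2.5, -5.5], "delta_rot": [0, 0, 0], "fingers": 1}, {"travel": [0, -2.5, -5], "delta_rot": [0, 0, 0], "fingers": 1}, {"travel": [0, -3, -5], "delta_rot": [0, 0, 0], "fingers": 1}, {"travel": [0, -4, -4.5], "delta_rot": [0, 0, 0], "fingers": 1}, {"travel": [0, -4, -4], "delta_rot": [0, 0, 0], "fingers": 1}, {"travel": [0, 0, 0], "delta_rot": [0, 0, 0], "fingers": 1}]'

```text
clock: 13.9
eef_pos: [428.3, -404.9, 115.4]
eef_rot: [3.134, 0.002, 1.096]
wrist_force: [11.5, -5.2, 0.9]
finger_gap: 9.1
```

>>> send_rows --plan '[{"travel": [0, -4, -4.5], "delta_rot": [0, 0, 0], "fingers": 1}, {"travel": [0, -4.5, -3.5], "delta_rot": [0, 0, 0], "fingers": 1}, {"travel": [0, -5, -3], "delta_rot": [0, 0, 0], "fingers": 1}, {"travel": [0, -5.5, -2.5], "delta_rot": [0, 0, 0], "fingers": 1}, {"travel": [0, -5.5, -1.5], "delta_rot": [0, 0, 0], "fingers": 1}, {"travel": [0, -6, -1.5], "delta_rot": [0, 0, 0], "fingers": 1}, {"travel": [0, -5.5, -0.5], "delta_rot": [0, 0, 0], "fingers": 1}, {"travel": [0, 0, 0], "delta_rot": [0, 0, 0], "fingers": 1}]'

```text
clock: 14.9
eef_pos: [396.3, -388.8, 133.6]
eef_rot: [3.133, 0.002, 1.096]
wrist_force: [6.5, -1.9, 14.4]
finger_gap: 9.1
```

>>> send_rows --plan '[{"travel": [0, -6, -1.5], "delta_rot": [0, 0, 0], "fingers": 1}, {"travel": [0, -6, 0], "delta_rot": [0, 0, 0], "fingers": 1}, {"travel": [0, -6, 1], "delta_rot": [0, 0, 0], "fingers": 1}, {"travel": [0, -6, 1.5], "delta_rot": [0, 0, 0], "fingers": 1}, {"travel": [0, -5.5, 2], "delta_rot": [0, 0, 0], "fingers": 1}, {"travel": [0, -5.5, 2.5], "delta_rot": [0, 0, 0], "fingers": 1}, {"travel": [0, -5, 3], "delta_rot": [0, 0, 0], "fingers": 1}, {"travel": [0, 0, 0], "delta_rot": [0, 0, 0], "fingers": 1}, {"travel": [0, 0, 0], "delta_rot": [0, 0, 0], "fingers": 1}]'

```text
clock: 16.02
eef_pos: [358.5, -368.8, 121.8]
eef_rot: [-3.14, -0.0, 1.096]
wrist_force: [-2.8, -0.8, 5.1]
finger_gap: 9.1
```

>>> send_rows --plan '[{"travel": [0, 0, 0], "delta_rot": [0, 0, 0], "fingers": 1}, {"travel": [0, 0, 0], "delta_rot": [0, 0, 0], "fingers": 1}, {"travel": [0, 0, 0], "delta_rot": [0, 0, 0], "fingers": 1}, {"travel": [0, 0, 0], "delta_rot": [0, 0, 0], "fingers": 1}, {"travel": [0, 0, 0], "delta_rot": [0, 0, 0], "fingers": 1}, {"travel": [0, 0, 0], "delta_rot": [0, 0, 0], "fingers": 1}, {"travel": [0, 0, 0], "delta_rot": [0, 0, 0], "fingers": 1}, {"travel": [0, 0, 0], "delta_rot": [0, 0, 0], "fingers": 1}, {"travel": [0, 0, 0], "delta_rot": [0, 0, 0], "fingers": 1}]'

```text
clock: 17.15
eef_pos: [358.7, -368.9, 122.0]
eef_rot: [-3.141, -0.0, 1.096]
wrist_force: [-3.4, 1.0, 4.8]
finger_gap: 9.3
```

Run:
```python
from h import *
c=shot('side')
cv2.imwrite('pics/s3.png',cv2.resize(c['color'][100:210,260:420,::-1],(800,550)))
```

```text
(no output)
```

View pics/s3.png

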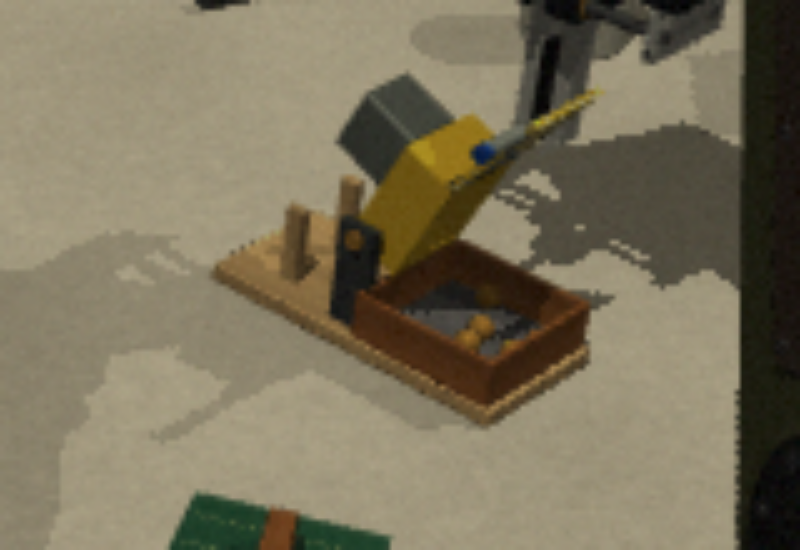

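Balls lie in the well (px 480,330 and 490,295), with the lid still folded back. Now I'll retrace the arc to level.

>>> send_rows --plan '[{"travel": [0, 5, -3], "delta_rot": [0, 0, 0], "fingers": 1}, {"travel": [0, 5.5, -2.5], "delta_rot": [0, 0, 0], "fingers": 1}, {"travel": [0, 5.5, -2], "delta_rot": [0, 0, 0], "fingers": 1}, {"travel": [0, 6, -1.5], "delta_rot": [0, 0, 0], "fingers": 1}, {"travel": [0, 6, -1], "delta_rot": [0, 0, 0], "fingers": 1}, {"travel": [0, 6, 0], "delta_rot": [0, 0, 0], "fingers": 1}, {"travel": [0, 6, 1.5], "delta_rot": [0, 0, 0], "fingers": 1}, {"travel": [0, 5.5, 0.5], "delta_rot": [0, 0, 0], "fingers": 1}, {"travel": [0, 6, 1.5], "delta_rot": [0, 0, 0], "fingers": 1}, {"travel": [0, 5.5, 1.5], "delta_rot": [0, 0, 0], "fingers": 1}, {"travel": [0, 5.5, 2.5], "delta_rot": [0, 0, 0], "fingers": 1}, {"travel": [0, 5, 3], "delta_rot": [0, 0, 0], "fingers": 1}, {"travel": [0, 4.5, 3.5], "delta_rot": [0, 0, 0], "fingers": 1}, {"travel": [0, 4, 4.5], "delta_rot": [0, 0, 0], "fingers": 1}, {"travel": [0, 4, 4], "delta_rot": [0, 0, 0], "fingers": 1}, {"travel": [0, 4, 4.5], "delta_rot": [0, 0, 0], "fingers": 1}, {"travel": [0, 3, 5], "delta_rot": [0, 0, 0], "fingers": 1}, {"travel": [0, 0, 0], "delta_rot": [0, 0, 0], "fingers": 1}]'

```text
clock: 19.45
eef_pos: [436.5, -409.0, 99.3]
eef_rot: [3.141, 0.0, 1.096]
wrist_force: [4.8, -3.0, -3.5]
finger_gap: 8.7
```

>>> send_rows --plan '[{"travel": [0, 2.5, 5], "delta_rot": [0, 0, 0], "fingers": 1}, {"travel": [0, 2, 5], "delta_rot": [0, 0, 0], "fingers": 1}, {"travel": [0, 0.5, 4], "delta_rot": [0, 0, 0], "fingers": 1}, {"travel": [0, 0, 0], "delta_rot": [0, 0, 0], "fingers": 1}, {"travel": [0, 0, 0], "delta_rot": [0, 0, 0], "fingers": 0}, {"travel": [0, 0, 0], "delta_rot": [0, 0, 0], "fingers": 0}, {"travel": [0, 0, 0], "delta_rot": [0, 0, 0], "fingers": 0}, {"travel": [0, 0, 0], "delta_rot": [0, 0, 0], "fingers": 0}, {"travel": [0, 0, -25], "delta_rot": [0, 0, 0], "fingers": 0}, {"travel": [0, 0, -40], "delta_rot": [0, 0, 0], "fingers": 0}, {"travel": [0, 0, -40], "delta_rot": [0, 0, 0], "fingers": 0}]'

```text
clock: 20.82
eef_pos: [440.5, -410.9, 192.1]
eef_rot: [-3.141, -0.0, 1.096]
wrist_force: [-1.3, 0.6, -0.1]
finger_gap: 46.5
```

```bash
python3 pl.py 540,-400,220,62.7,3,0 576,-320,190,62.7,3,0 576,-320,112,62.7,4,0
python3 - <<'E'
from h import *
ca,sa=np.cos(np.radians(-27.3)),np.sin(np.radians(-27.3))
for n in ['top','side']:
    c=shot(n); P=cloud(c); P[...,2]-=.6
    d=P[...,:2]-[447.6,-317.7]; Q=P.copy(); Q[...,0]=d[...,0]*ca+d[...,1]*sa; Q[...,1]=-d[...,0]*sa+d[...,1]*ca
    for nm,b in dict(rod=(90,140,38,75,95,130),handle=(10,60,-100,-45,70,110),boxrim=(-60,70,-34,34,85,108),balls=(-124,-36,-42,42,19,45)).items():
        q=Q[box(Q,*b)]
        if len(q)>4: print(n,nm,len(q),np.percentile(q,[2,50,98],axis=0).round(1).tolist())
    print([(w(c,d['at']).round(1).tolist(),round(d['confidence'],2)) for o in ['lid_rod','ball1'] for d in tip_of(o,n)[:6]])
E
```

```text
1x [18.5, 28.0, -9.5, np.float64(0.0), 0.0]
1x [18.5, 27.5, -9.0, np.float64(0.1), 0.0]
1x [18.5, 28.0, -9.5, np.float64(-0.0), 0.0]
1x [29.0, -1.5, 10.0, np.float64(-0.0), 0.0]
1x [29.5, -1.5, 10.0, np.float64(-0.0), 0.0]
1x [29.0, -2.0, 10.0, np.float64(-0.0), 0.0]
4x [-0.0, 0.0, 19.5, np.float64(-0.0), 0.0]
10 end [ 575.9 -319.8  112.1] 62.7
top rod 41 [[110.5, 38.9, 108.5], [114.3, 54.5, 117.2], [118.8, 66.0, 123.0]]
top handle 73 [[35.0, -96.7, 83.0], [39.2, -73.1, 90.4], [44.4, -46.4, 96.4]]
top boxrim 400 [[-27.5, -30.2, 86.5], [46.5, -0.3, 101.0], [69.1, 29.5, 106.8]]
top balls 266 [[-121.2, -40.6, 19.1], [-85.6, -1.9, 23.9], [-39.0, 37.7, 33.6]]
[([576.6, -326.1, 113.0], 0.97), ([430.0, 15.7, 14.3], 0.25), ([690.0, 388.8, -4.0], 0.71), ([370.1, -285.6, 25.6], 0.58), ([370.1, -268.9, 18.5], 0.56), ([396.5, -256.9, 25.4], 0.53), ([346.6, -265.8, 22.2], 0.52), ([372.3, -324.5, 17.3], 0.42)]
side rod 29 [[105.9, 38.6, 109.0], [110.8, 55.7, 114.3], [118.0, 71.2, 119.0]]
side handle 36 [[32.2, -96.3, 84.1], [35.2, -74.2, 88.7], [41.7, -51.0, 93.5]]
side boxrim 396 [[-30.6, -29.8, 85.6], [24.3, 4.6, 96.4], [67.3, 32.5, 105.5]]
side balls 88 [[-115.4, -41.4, 19.2], [-84.9, -2.6, 26.8], [-36.4, 41.3, 42.5]]
[([576.3, -315.6, 114.4], 0.93), ([371.3, -322.0, 22.5], 0.36), ([440.4, -411.2, 86.3], 0.23)]
```

>>> send_rows --plan '[{"travel": [18.5, 28, -9.5], "delta_rot": [0, 0, 0], "fingers": 0}, {"travel": [18.5, 27.5, -9], "delta_rot": [0, 0, 0], "fingers": 0}, {"travel": [18.5, 28, -9.5], "delta_rot": [0, 0, 0], "fingers": 0}, {"travel": [29, -1.5, 10], "delta_rot": [0, 0, 0], "fingers": 0}, {"travel": [29.5, -1.5, 10], "delta_rot": [0, 0, 0], "fingers": 0}, {"travel": [29, -2.5, 10], "delta_rot": [0, 0, 0], "fingers": 0}]'

```text
clock: 21.88
eef_pos: [575.4, -318.4, 186.8]
eef_rot: [-3.139, -0.0, 1.096]
wrist_force: [0.3, -0.2, 0.1]
finger_gap: 47.0
```

Run:
```python
from h import *
a=shot('top')['color'][190:310,320:440,::-1]; b=shot('side')['color'][100:210,270:410,::-1]
cv2.imwrite('pics/s4.png',np.hstack([cv2.resize(a,(400,400)),cv2.resize(b,(400,400))]))
```

```text
(no output)
```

View pics/s4.png

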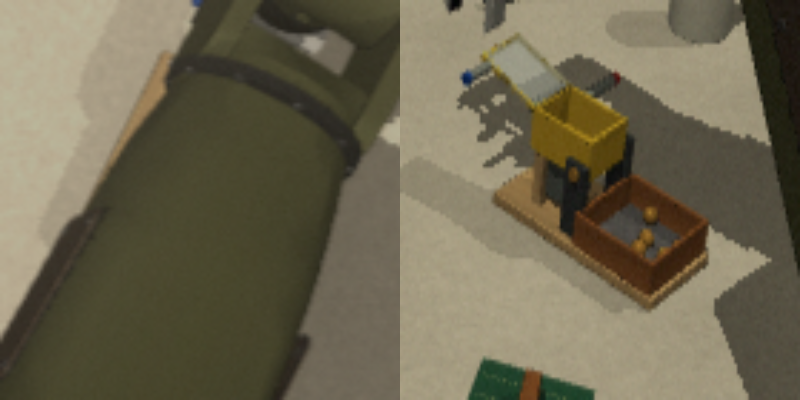

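The box is level and looks empty, with balls in the well at (650,215) and (645,240). Now I'll grip the lid rod and close the lid.

>>> send_rows --plan '[{"travel": [-1, 0, 19], "delta_rot": [0, 0, 0], "fingers": 0}, {"travel": [0, 0, 19], "delta_rot": [0, 0, 0], "fingers": 0}, {"travel": [0, 0, 19], "delta_rot": [0, 0, 0], "fingers": 0}, {"travel": [0, 0, 17], "delta_rot": [0, 0, 0], "fingers": 0}, {"travel": [0, 0, 0], "delta_rot": [0, 0, 0], "fingers": 1}, {"travel": [0, 0, 0], "delta_rot": [0, 0, 0], "fingers": 1}, {"travel": [0, 0, 0], "delta_rot": [0, 0, 0], "fingers": 1}, {"travel": [0, 0, 0], "delta_rot": [0, 0, 0], "fingers": 1}, {"travel": [0, 0, 0], "delta_rot": [0, 0, 0], "fingers": 1}, {"travel": [0, 0, 0], "delta_rot": [0, 0, 0], "fingers": 1}, {"travel": [0, 0, 0], "delta_rot": [0, 0, 0], "fingers": 1}]' --grip_force 15

```text
clock: 23.35
eef_pos: [574.5, -320.3, 115.3]
eef_rot: [-3.14, 0.0, 1.096]
wrist_force: [-5.9, 2.8, 4.6]
finger_gap: 9.1
```

Run:
```python
import numpy as np
r=67.; a0=np.pi-np.arctan2(4,66)
P=lambda t: np.array([r*np.cos(a0-t), -r*np.sin(a0-t)])
th=np.linspace(2.9,0,20); p=np.array(P(2.9))
for t in th[1:]:
    d=np.round((P(t)-p)*2)/2; p=p+d; print(round(t,2),d)
```

```text
2.75 [ -2.5 -10. ]
2.59 [-4. -9.]
2.44 [-5.5 -9. ]
2.29 [-7.  -7.5]
2.14 [-7.5 -6.5]
1.98 [-9.  -5.5]
1.83 [-9. -4.]
1.68 [-10.   -2.5]
1.53 [-10.5  -1. ]
1.37 [-10.    0.5]
1.22 [-10.    2.5]
1.07 [-9.5  3.5]
0.92 [-9.  5.]
0.76 [-8.   6.5]
0.61 [-7.   7.5]
0.46 [-5.5  8.5]
0.31 [-4.5  9. ]
0.15 [-3. 10.]
0.0 [-1.5 10. ]
```

>>> send_rows --plan '[{"travel": [0, -3, -9.5], "delta_rot": [0, 0, 0], "fingers": 1}, {"travel": [0, -4, -9], "delta_rot": [0, 0, 0], "fingers": 1}, {"travel": [0, -5.5, -9], "delta_rot": [0, 0, 0], "fingers": 1}, {"travel": [0, -7, -7.5], "delta_rot": [0, 0, 0], "fingers": 1}, {"travel": [0, 0, 0], "delta_rot": [0, 0, 0], "fingers": 1}]'

```text
clock: 23.98
eef_pos: [558.5, -311.8, 152.3]
eef_rot: [3.137, -0.0, 1.096]
wrist_force: [7.2, -1.7, 7.0]
finger_gap: 9.7
```

>>> send_rows --plan '[{"travel": [0, -7, -7], "delta_rot": [0, 0, 0], "fingers": 1}, {"travel": [0, -9, -6], "delta_rot": [0, 0, 0], "fingers": 1}, {"travel": [0, -9, -4], "delta_rot": [0, 0, 0], "fingers": 1}, {"travel": [0, -10, -2.5], "delta_rot": [0, 0, 0], "fingers": 1}, {"travel": [0, -10.5, -1], "delta_rot": [0, 0, 0], "fingers": 1}, {"travel": [0, 0, 0], "delta_rot": [0, 0, 0], "fingers": 1}]'

```text
clock: 24.72
eef_pos: [516.6, -290.5, 170.8]
eef_rot: [-3.141, 0.0, 1.096]
wrist_force: [-0.3, -0.2, 4.3]
finger_gap: 9.4
```

>>> send_rows --plan '[{"travel": [0, -10, 0.5], "delta_rot": [0, 0, 0], "fingers": 1}, {"travel": [0, -10, 2.5], "delta_rot": [0, 0, 0], "fingers": 1}, {"travel": [0, -9.5, 3.5], "delta_rot": [0, 0, 0], "fingers": 1}, {"travel": [0, -9, 5], "delta_rot": [0, 0, 0], "fingers": 1}, {"travel": [0, -8, 6.5], "delta_rot": [0, 0, 0], "fingers": 1}, {"travel": [0, -7, 7.5], "delta_rot": [0, 0, 0], "fingers": 1}, {"travel": [0, -5.5, 8.5], "delta_rot": [0, 0, 0], "fingers": 1}, {"travel": [0, 0, 0], "delta_rot": [0, 0, 0], "fingers": 1}]'

```text
clock: 25.72
eef_pos: [464.2, -263.4, 135.6]
eef_rot: [-3.14, -0.0, 1.096]
wrist_force: [-1.6, 1.4, -0.4]
finger_gap: 9.2
```

>>> send_rows --plan '[{"travel": [0, -4, 9.5], "delta_rot": [0, 0, 0], "fingers": 1}, {"travel": [0, -2.5, 10], "delta_rot": [0, 0, 0], "fingers": 1}, {"travel": [0, -1, 8.5], "delta_rot": [0, 0, 0], "fingers": 1}, {"travel": [0, 0, 0], "delta_rot": [0, 0, 0], "fingers": 1}, {"travel": [0, 0, 0], "delta_rot": [0, 0, 0], "fingers": 0}, {"travel": [0, 0, 0], "delta_rot": [0, 0, 0], "fingers": 0}, {"travel": [0, 0, 0], "delta_rot": [0, 0, 0], "fingers": 0}, {"travel": [0, 0, -20], "delta_rot": [0, 0, 0], "fingers": 0}, {"travel": [0, 0, -40], "delta_rot": [0, 0, 0], "fingers": 0}, {"travel": [0, 0, -40], "delta_rot": [0, 0, 0], "fingers": 0}]'

```text
clock: 26.98
eef_pos: [458.0, -260.3, 209.7]
eef_rot: [-3.142, -0.0, 1.096]
wrist_force: [1.0, -0.2, 0.8]
finger_gap: 47.3
```

```bash
python3 pl.py 430,-100,180,10,8,0
```

```text
1x [16.0, -12.5, 3.5, np.float64(6.6), 0.0]
1x [15.0, -14.0, 4.0, np.float64(6.6), 0.0]
1x [13.0, -15.5, 3.5, np.float64(6.6), 0.0]
1x [11.0, -17.0, 4.0, np.float64(6.6), 0.0]
1x [9.0, -18.0, 3.5, np.float64(6.6), 0.0]
1x [7.0, -19.5, 4.0, np.float64(6.6), 0.0]
1x [4.5, -19.5, 3.5, np.float64(6.6), 0.0]
1x [2.5, -20.5, 3.5, np.float64(6.6), 0.0]
8 end [430.  -99.9 180.2] 10.0
```

```bash
cat > sp.py <<'E'
from h import *
def spat():
    for n in ['top','side']:
        c=shot(n); P=cloud(c); hsv=cv2.cvtColor(c['color'],cv2.COLOR_RGB2HSV)
        m=box(P,340,520,-150,220,16,35)&(hsv[...,0]<25)&(hsv[...,1]>90)
        print(n,'handle',rect(P,m) if m.sum()>20 else m.sum())
        for d in masks_of('spatula',n)[:1]:
            q=P[d['region']&(P[...,0]>330)&(P[...,0]<540)&(P[...,1]>-150)&(P[...,1]<220)]
            if len(q)>50: print('mask',rect(q[None],np.ones((1,len(q)),bool)))
        print([(o,w(c,d['at']).round(1).tolist(),round(d['confidence'],2)) for o in ['spatula_grip','lid_rod','tip_handle'] for d in tip_of(o,n)[:1]])
if __name__=='__main__': spat()
E
python3 sp.py; python3 st.py | grep -E 'boxtop|rod'
```

```text
top handle (array([431.6, -12.8]), array([ 15.3, 108.3]), 4.9, 208)
mask (array([426.3,  52.6]), array([ 32.4, 239.5]), 5.0, 653)
[('spatula_grip', [425.1, 12.9, 10.7], 0.64), ('lid_rod', [457.3, -263.1, 106.3], 0.35), ('tip_handle', [520.1, 312.1, 1.7], 0.34)]
side handle (array([429.7,  -8.8]), array([ 16.1, 112. ]), 5.0, 193)
mask (array([426.6,  56.1]), array([ 32.9, 239.8]), 6.8, 638)
[('spatula_grip', [427.8, 19.7, 14.0], 0.57), ('lid_rod', [459.3, -259.9, 103.7], 0.88), ('tip_handle', [440.0, -412.3, 89.1], 0.65)]
top boxtop 0
top rod 27 x [-23.  -18.5 -13. ] y [48.1 58.4 66. ] z [109.3 113.3] slope dx/dy -0.093
side boxtop 263 x [-31.9   5.7  48.8] y [-26.2  -0.7  26.5] z [104.5 107.8] slope dx/dy 0.033
side rod 30 x [-25.9 -22.6 -16.9] y [38.7 54.7 69.2] z [106.1 111.4] slope dx/dy -0.04
```

```bash
python3 pl.py 428,19.2,120,95,9,0 428,19.2,23.5,95,5,0
```

```text
1x [26.0, -17.0, 10.0, np.float64(-3.6), 0.0]
1x [27.0, -15.5, 9.5, np.float64(-3.6), 0.0]
1x [28.5, -14.0, 10.0, np.float64(-3.5), 0.0]
1x [28.5, -12.0, 9.5, np.float64(-3.6), 0.0]
1x [29.5, -10.0, 10.0, np.float64(-3.6), 0.0]
1x [30.0, -8.5, 9.5, np.float64(-3.6), 0.0]
1x [31.0, -6.5, 10.0, np.float64(-3.6), 0.0]
1x [30.5, -4.5, 9.5, np.float64(-3.5), 0.0]
1x [31.5, -2.5, 10.0, np.float64(-3.6), 0.0]
1x [-0.0, 0.0, 19.5, np.float64(-0.0), 0.0]
1x [-0.0, 0.0, 19.0, np.float64(-0.0), 0.0]
1x [-0.0, 0.0, 19.5, np.float64(-0.0), 0.0]
1x [-0.0, 0.0, 19.0, np.float64(-0.0), 0.0]
1x [-0.0, 0.0, 19.5, np.float64(-0.0), 0.0]
14 end [427.8  19.4  23.5] 95.0
```

>>> send_rows --plan '[{"travel": [26, -17, 10], "delta_rot": [0, 0, -3.6], "fingers": 0}, {"travel": [27, -15.5, 9.5], "delta_rot": [0, 0, -3.6], "fingers": 0}, {"travel": [28.5, -14, 10], "delta_rot": [0, 0, -3.5], "fingers": 0}, {"travel": [28.5, -12, 9.5], "delta_rot": [0, 0, -3.6], "fingers": 0}, {"travel": [29.5, -10, 10], "delta_rot": [0, 0, -3.6], "fingers": 0}, {"travel": [30, -8.5, 9.5], "delta_rot": [0, 0, -3.6], "fingers": 0}, {"travel": [31, -6.5, 10], "delta_rot": [0, 0, -3.6], "fingers": 0}, {"travel": [30.5, -4.5, 9.5], "delta_rot": [0, 0, -3.5], "fingers": 0}, {"travel": [31.5, -2.5, 10], "delta_rot": [0, 0, -3.6], "fingers": 0}, {"travel": [0, 0, 19.5], "delta_rot": [0, 0, 0], "fingers": 0}, {"travel": [0, 0, 19], "delta_rot": [0, 0, 0], "fingers": 0}, {"travel": [0, 0, 19], "delta_rot": [0, 0, 0], "fingers": 0}, {"travel": [0, 0, 0], "delta_rot": [0, 0, 0], "fingers": 0}]'

```text
clock: 29.2
eef_pos: [427.2, 19.4, 62.1]
eef_rot: [-3.139, -0.0, 1.658]
wrist_force: [-0.7, -0.2, 0.8]
finger_gap: 46.8
```

>>> send_rows --plan '[{"travel": [0, 0, 13], "delta_rot": [0, 0, 0], "fingers": 0}, {"travel": [0, 0, 13], "delta_rot": [0, 0, 0], "fingers": 0}, {"travel": [0, 0, 13], "delta_rot": [0, 0, 0], "fingers": 0}, {"travel": [0, 0, 0], "delta_rot": [0, 0, 0], "fingers": 1}, {"travel": [0, 0, 0], "delta_rot": [0, 0, 0], "fingers": 1}, {"travel": [0, 0, 0], "delta_rot": [0, 0, 0], "fingers": 1}, {"travel": [0, 0, 0], "delta_rot": [0, 0, 0], "fingers": 1}, {"travel": [0, 0, 0], "delta_rot": [0, 0, 0], "fingers": 1}, {"travel": [0, 0, 0], "delta_rot": [0, 0, 0], "fingers": 1}, {"travel": [0, 0, 0], "delta_rot": [0, 0, 0], "fingers": 1}]' --grip_force 45

```text
clock: 30.45
eef_pos: [428.1, 19.4, 24.3]
eef_rot: [3.141, 0.0, 1.658]
wrist_force: [-1.4, 0.2, 6.5]
finger_gap: 15.7
```

>>> send_rows --plan '[{"travel": [0, 0, -10], "delta_rot": [0, 0, 0], "fingers": 1}, {"travel": [0, 0, -20], "delta_rot": [0, 0, 0], "fingers": 1}, {"travel": [0, 0, -30], "delta_rot": [0, 0, 0], "fingers": 1}, {"travel": [0, 0, -30], "delta_rot": [0, 0, 0], "fingers": 1}, {"travel": [0, 0, 0], "delta_rot": [0, 0, 0], "fingers": 1}]'

```text
clock: 31.08
eef_pos: [428.8, 19.3, 115.8]
eef_rot: [3.138, 0.001, 1.658]
wrist_force: [0.4, 0.2, -0.8]
finger_gap: 15.4
```

```bash
cat > bl.py <<'E'
from h import *
# blade in hand: project into tool frame (tool x = spatula x)
s=manip.read_state(); p=np.array(s['eef_pos']); a=s['eef_rot'][2]; ca,sa=np.cos(a),np.sin(a)
print(p.round(1),round(np.degrees(a),2),s['eef_rot'],s['finger_gap'])
for n in ['top','side']:
    c=shot(n); P=cloud(c); d=P[...,:2]-p[:2]
    Q=P.copy(); Q[...,0]=d[...,0]*ca+d[...,1]*sa; Q[...,1]=-d[...,0]*sa+d[...,1]*ca; Q[...,2]-=p[2]
    m=box(Q,70,175,-30,30,-36,12); q=Q[m]
    if len(q)<30: print(n,len(q)); continue
    q=q[q[:,2]>np.median(q[:,2])-8]
    k=np.polyfit(q[:,0],q[:,2],1); r=cv2.minAreaRect(q[:,:2].astype(np.float32))
    print(n,len(q),'x',np.percentile(q[:,0],[1,99]).round(1),'y',np.percentile(q[:,1],[1,50,99]).round(1),'z at x=75,150:',np.polyval(k,[75,150]).round(1),'yslope',np.polyfit(q[:,0],q[:,1],1).round(3),'roll',np.polyfit(q[:,1],q[:,2],1).round(3))
E
python3 bl.py
```

```text
[428.8  19.3 115.8] 94.98 [3.13775839e+00 5.04525477e-04 1.65779810e+00] 15.383882879083938
top 346 x [ 74.7 152. ] y [-17.4  -1.9  14. ] z at x=75,150: [-18.5 -19.1] yslope [ 0.015 -3.484] roll [-7.0000e-03 -1.8834e+01]
side 368 x [ 70.8 156.2] y [-14.8   1.1  16.7] z at x=75,150: [-20.1 -20.5] yslope [0.002 0.803] roll [ 1.6000e-02 -2.0327e+01]
```

```bash
cat > rk.py <<'E'
from h import *
def rk(which=('dry','kit')):
  for n in ['top','side']:
    c=shot(n); P=cloud(c); P[...,2]-=.6
    for nm,o,a in [('dry',(518.2,316),28.0),('kit',(646.3,43.2),2.55)]:
        if nm not in which: continue
        a=np.radians(a); ca,sa=np.cos(a),np.sin(a); d=P[...,:2]-np.array(o)
        Q=P.copy(); Q[...,0]=d[...,0]*ca+d[...,1]*sa; Q[...,1]=-d[...,0]*sa+d[...,1]*ca
        m=box(Q,-40,40,-115,115,31.6 if nm=='dry' else 31,40); 
        h,e=np.histogram(Q[m][:,1],np.arange(-112,113,2)); print(n,nm,'top',[(int(y),int(k)) for y,k in zip(e+1,h) if k>3])
        m=box(Q,-40,40,-115,115,-2,14); h,e=np.histogram(Q[m][:,1],np.arange(-112,113,2)); print('  floor',[(int(y),int(k)) for y,k in zip(e+1,h) if k>4])
        mm=box(Q,-60,60,-115,115,20,40); q=Q[mm]; print('  x ext',np.percentile(q[:,0],[1,99]).round(1))
        for y0,y1 in [(-40,-28),(28,40)]:
            q=Q[box(Q,-42,42,y0,y1,31,40)]; print('  slope',len(q),np.polyfit(q[:,0],q[:,1],1).round(3) if len(q)>5 else '')
rk()
E
python3 rk.py
```

```text
top dry top [(-107, 6), (-105, 14), (-103, 18), (-101, 11), (-93, 10), (-91, 9), (-89, 11), (-87, 11), (-85, 9), (-83, 9), (-81, 9), (-79, 13), (-77, 8), (-75, 9), (-73, 10), (-71, 10), (-69, 10), (-67, 9), (-65, 9), (-63, 9), (-61, 12), (-59, 5), (-57, 6), (-55, 14), (-53, 7), (-51, 7), (-49, 9), (-47, 13), (-45, 11), (-43, 10), (-39, 9), (-37, 14), (-35, 17), (-33, 11), (21, 5), (29, 10), (31, 16), (33, 15), (35, 13), (97, 11), (99, 13), (101, 18), (103, 8)]
  floor [(-111, 13), (-109, 10), (-107, 28), (-85, 6), (-81, 5), (-79, 5), (-71, 5), (-65, 5), (-63, 5), (-59, 5), (-57, 5), (-53, 6), (-17, 14), (-15, 19), (-13, 22), (-11, 14), (-9, 22), (-7, 14), (-5, 18), (-3, 19), (-1, 22), (1, 14), (3, 20), (5, 19), (7, 21), (9, 16), (11, 18), (13, 18), (15, 23), (17, 14), (19, 22), (51, 6), (53, 19), (55, 20), (57, 17), (59, 19), (61, 16), (63, 23), (65, 16), (67, 18), (69, 16), (71, 17), (73, 20), (75, 18), (77, 23), (79, 18), (81, 18), (83, 18), (85, 19), (87, 29)]
  x ext [-43.7  44.7]
  slope 62 [ 8.0000e-03 -3.5447e+01]
  slope 63 [1.0000e-02 3.2333e+01]
top kit top [(-107, 6), (-10
[... 2103 characters left out ...]
93e+01]
side kit top [(-105, 4), (-103, 12), (-101, 6), (-99, 19), (-97, 7), (-39, 4), (-37, 5), (-35, 5), (-33, 17), (-31, 17), (-29, 13), (31, 9), (33, 11), (35, 15), (37, 12), (39, 17), (99, 6), (101, 13), (103, 18), (105, 23), (107, 16), (109, 4)]
  floor [(-93, 5), (-91, 15), (-89, 27), (-87, 34), (-85, 22), (-83, 12), (-81, 14), (-79, 9), (-77, 5), (-23, 14), (-21, 34), (-19, 40), (-17, 24), (-15, 17), (-13, 15), (-11, 7), (-9, 12), (-7, 5), (45, 19), (47, 38), (49, 42), (51, 22), (53, 18), (55, 15), (57, 16), (59, 19), (61, 9), (63, 7), (103, 36), (105, 62), (107, 42), (109, 26), (111, 10)]
  x ext [-45.8  43.6]
  slope 64 [-1.8000e-02 -3.2335e+01]
  slope 71 [-1.0000e-02  3.5341e+01]
```

```bash
python3 pl.py 354.6,151.2,113,28.3,8,1 354.6,151.2,36.5,28.3,4,1
```

```text
1x [17.0, -7.5, -0.0, np.float64(8.3), 1.0]
1x [16.0, -10.0, -0.0, np.float64(8.4), 1.0]
1x [14.5, -12.5, -0.0, np.float64(8.3), 1.0]
1x [12.0, -14.0, -0.0, np.float64(8.3), 1.0]
1x [10.5, -16.0, -0.0, np.float64(8.4), 1.0]
1x [7.5, -17.0, -0.0, np.float64(8.3), 1.0]
1x [5.5, -18.0, -0.0, np.float64(8.4), 1.0]
1x [2.5, -19.0, -0.0, np.float64(8.3), 1.0]
2x [-0.0, 0.0, 19.0, np.float64(-0.0), 1.0]
1x [-0.0, 0.0, 19.5, np.float64(-0.0), 1.0]
1x [-0.0, 0.0, 19.0, np.float64(-0.0), 1.0]
12 end [354.6 151.4  36.4] 28.3
```

>>> send_rows --plan '[{"travel": [17, -7.5, 0], "delta_rot": [0, 0, 8.3], "fingers": 1}, {"travel": [16, -10, 0], "delta_rot": [0, 0, 8.4], "fingers": 1}, {"travel": [14.5, -12.5, 0], "delta_rot": [0, 0, 8.3], "fingers": 1}, {"travel": [12, -14, 0], "delta_rot": [0, 0, 8.3], "fingers": 1}, {"travel": [10.5, -16, 0], "delta_rot": [0, 0, 8.4], "fingers": 1}, {"travel": [7.5, -17, 0], "delta_rot": [0, 0, 8.3], "fingers": 1}, {"travel": [5.5, -18, 0], "delta_rot": [0, 0, 8.4], "fingers": 1}, {"travel": [2.5, -19, 0], "delta_rot": [0, 0, 8.3], "fingers": 1}, {"travel": [0, 0, 19], "delta_rot": [0, 0, 0], "fingers": 1}, {"travel": [0, 0, 19], "delta_rot": [0, 0, 0], "fingers": 1}, {"travel": [0, 0, 19], "delta_rot": [0, 0, 0], "fingers": 1}, {"travel": [0, 0, 19], "delta_rot": [0, 0, 0], "fingers": 1}, {"travel": [0, 0, 0], "delta_rot": [0, 0, 0], "fingers": 1}]'

```text
clock: 32.9
eef_pos: [354.0, 151.0, 36.5]
eef_rot: [-3.141, 0.004, 0.494]
wrist_force: [-0.0, 0.2, -0.8]
finger_gap: 15.4
```

```bash
python3 bl.py; python3 pl.py 354.6,151.2,36.5,28.3,1,1 451.4,203.4,36.5,28.3,10,1
python3 - <<'E'
from h import *
cv2.imwrite('pics/s5.png',cv2.resize(shot('side')['color'][230:370,190:390,::-1],(800,560)))
E
```

```text
[354.  151.   36.5] 28.29 [-3.14087514  0.00385779  0.49368993] 15.414752845232206
top 369 x [ 71. 167.] y [-28.1  -2.6  24.2] z at x=75,150: [-19.5 -20.3] yslope [ 0.012 -3.871] roll [  0.048 -19.815]
side 423 x [ 70.7 154.1] y [-15.5   2.6  18.8] z at x=75,150: [-18.2 -18.7] yslope [0.    2.197] roll [ 4.0000e-03 -1.8438e+01]
1x [-0.5, -0.0, 1.5, np.float64(-0.0), 1.0]
10x [11.0, -0.0, -0.0, np.float64(-0.0), 1.0]
11 end [451.5 203.2  36.5] 28.3
```

View pics/s5.png

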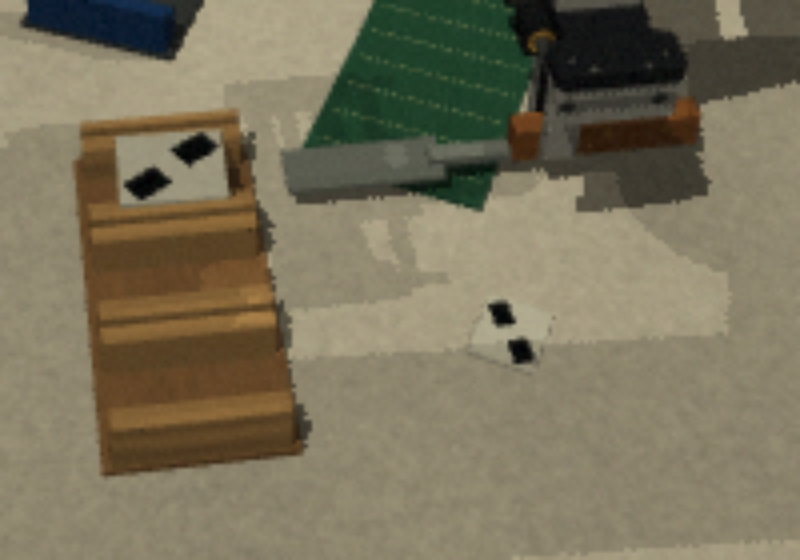

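The side view shows the blade at (360,165), lined up with the panel's bay at (170,165). The small tile at (510,335) is the look-alike. I'll insert now.

>>> send_rows --plan '[{"travel": [11, 0, 0], "delta_rot": [0, 0, 0], "fingers": 1}, {"travel": [11, 0, 0], "delta_rot": [0, 0, 0], "fingers": 1}, {"travel": [11, 0, 0], "delta_rot": [0, 0, 0], "fingers": 1}, {"travel": [11, 0, 0], "delta_rot": [0, 0, 0], "fingers": 1}, {"travel": [0, 0, 0], "delta_rot": [0, 0, 0], "fingers": 1}]'

```text
clock: 33.67
eef_pos: [394.4, 172.5, 37.8]
eef_rot: [3.142, -0.0, 0.494]
wrist_force: [-0.3, -0.2, -1.0]
finger_gap: 15.9
```

>>> send_rows --plan '[{"travel": [11, 0, 0], "delta_rot": [0, 0, 0], "fingers": 1}, {"travel": [11, 0, 0], "delta_rot": [0, 0, 0], "fingers": 1}, {"travel": [11, 0, 0], "delta_rot": [0, 0, 0], "fingers": 1}, {"travel": [11, 0, 0], "delta_rot": [0, 0, 0], "fingers": 1}, {"travel": [11, 0, 0], "delta_rot": [0, 0, 0], "fingers": 1}, {"travel": [11, 0, 0], "delta_rot": [0, 0, 0], "fingers": 1}, {"travel": [0, 0, 0], "delta_rot": [0, 0, 0], "fingers": 1}]'

```text
clock: 34.55
eef_pos: [452.5, 203.8, 37.8]
eef_rot: [3.142, -0.0, 0.494]
wrist_force: [0.3, -0.5, -0.9]
finger_gap: 15.5
```

>>> send_rows --plan '[{"travel": [0, 0, -5], "delta_rot": [0, 0, 0], "fingers": 1}, {"travel": [0, 0, -3], "delta_rot": [0, 0, 0], "fingers": 1}, {"travel": [0, 0, -3], "delta_rot": [0, 0, 0], "fingers": 1}, {"travel": [0, 0, -3], "delta_rot": [0, 0, 0], "fingers": 1}, {"travel": [0, 0, -4], "delta_rot": [0, 0, 0], "fingers": 1}, {"travel": [0, 0, -8], "delta_rot": [0, 0, 0], "fingers": 1}, {"travel": [0, 0, -12], "delta_rot": [0, 0, 0], "fingers": 1}, {"travel": [0, 0, -15], "delta_rot": [0, 0, 0], "fingers": 1}, {"travel": [0, 0, -12], "delta_rot": [0, 0, 0], "fingers": 1}, {"travel": [0, 0, -6], "delta_rot": [0, 0, 0], "fingers": 1}, {"travel": [0, 0, 0], "delta_rot": [0, 0, 0], "fingers": 1}]'

```text
clock: 35.92
eef_pos: [452.1, 203.6, 109.3]
eef_rot: [3.142, -0.001, 0.494]
wrist_force: [0.4, -0.3, -0.6]
finger_gap: 15.3
```

```bash
cat > pn.py <<'E'
from h import *
s=manip.read_state(); p=np.array(s['eef_pos']); a=s['eef_rot'][2]; ca,sa=np.cos(a),np.sin(a)
print(p.round(1),np.degrees(a).round(2),s['wrist_force'].round(1),s['finger_gap'])
for n in ['top','side']:
    c=shot(n); P=cloud(c)
    for d in masks_of('panel3',n)[:2]:
        q=P[d['region']]; q=q[~np.isnan(q[:,0])]
        (cc,sz,an)=cv2.minAreaRect(q[:,:2].astype(np.float32)); d2=np.array(cc)-p[:2]
        k=np.linalg.lstsq(np.c_[q[:,:2]-cc,np.ones(len(q))],q[:,2],rcond=None)[0]
        print(n,round(d['confidence'],2),len(q),'world',np.round(cc,1),'z',k[2].round(1),'tilt',k[:2].round(3),'size',np.round(sz,1),round(an,1),'tool',(ca*d2[0]+sa*d2[1]).round(1),(-sa*d2[0]+ca*d2[1]).round(1))
E
python3 pn.py
```

```text
[452.1 203.6 109.3] 28.29 [ 0.4 -0.3 -0.6] 15.254425861345032
top 0.8 392 world [548.9 254.8] z 95.5 tilt [0.016 0.003] size [59.8 50.5] 26.4 tool 109.5 -0.8
side 0.56 516 world [546.  257.8] z 94.4 tilt [-0.003 -0.012] size [59.7 55.4] 26.0 tool 108.4 3.2
side 0.54 259 world [344.2 279. ] z 3.9 tilt [ 0.001 -0.009] size [36.1 42.9] 0.9 tool -59.3 117.6
```

```bash
python3 pl.py 537.4,39.2,108,1.8,16,1
```

```text
1x [-0.0, 11.5, 0.0, np.float64(1.7), 1.0]
1x [0.0, 11.5, 0.0, np.float64(1.6), 1.0]
1x [0.5, 11.5, 0.0, np.float64(1.7), 1.0]
1x [1.0, 12.0, 0.0, np.float64(1.6), 1.0]
1x [1.0, 11.5, 0.0, np.float64(1.7), 1.0]
1x [1.5, 11.0, 0.0, np.float64(1.6), 1.0]
1x [2.0, 11.5, 0.0, np.float64(1.7), 1.0]
1x [2.0, 11.5, 0.0, np.float64(1.6), 1.0]
1x [2.5, 11.5, 0.5, np.float64(1.7), 1.0]
1x [3.0, 11.0, -0.0, np.float64(1.7), 1.0]
1x [3.0, 11.0, -0.0, np.float64(1.6), 1.0]
1x [3.5, 11.0, -0.0, np.float64(1.7), 1.0]
1x [4.0, 11.0, -0.0, np.float64(1.6), 1.0]
1x [4.0, 11.0, -0.0, np.float64(1.7), 1.0]
1x [4.5, 10.5, -0.0, np.float64(1.6), 1.0]
1x [4.5, 11.0, -0.0, np.float64(1.7), 1.0]
16 end [537.3  38.9 108. ] 1.8
```

>>> send_rows --plan '[{"travel": [0, 6, 0], "delta_rot": [0, 0, 0.8], "fingers": 1}, {"travel": [0, 11.5, 0], "delta_rot": [0, 0, 1.7], "fingers": 1}, {"travel": [0, 11.5, 0], "delta_rot": [0, 0, 1.7], "fingers": 1}, {"travel": [0.5, 11.5, 0], "delta_rot": [0, 0, 1.7], "fingers": 1}, {"travel": [1, 12, 0], "delta_rot": [0, 0, 1.6], "fingers": 1}, {"travel": [1, 11.5, 0], "delta_rot": [0, 0, 1.7], "fingers": 1}, {"travel": [1.5, 11, 0], "delta_rot": [0, 0, 1.6], "fingers": 1}, {"travel": [2, 11.5, 0], "delta_rot": [0, 0, 1.7], "fingers": 1}, {"travel": [2, 11.5, 0], "delta_rot": [0, 0, 1.6], "fingers": 1}, {"travel": [2.5, 11.5, 0], "delta_rot": [0, 0, 1.7], "fingers": 1}, {"travel": [3, 11, 0], "delta_rot": [0, 0, 1.7], "fingers": 1}, {"travel": [3, 11, 0], "delta_rot": [0, 0, 1.6], "fingers": 1}, {"travel": [3.5, 11, 0], "delta_rot": [0, 0, 1.7], "fingers": 1}, {"travel": [4, 11, 0], "delta_rot": [0, 0, 1.6], "fingers": 1}, {"travel": [4, 11, 0], "delta_rot": [0, 0, 1.7], "fingers": 1}, {"travel": [4.5, 10.5, 0], "delta_rot": [0, 0, 1.6], "fingers": 1}, {"travel": [4.5, 5.5, 0], "delta_rot": [0, 0, 0.8], "fingers": 1}, {"travel": [0, 0, 0], "delta_rot": [0, 0, 0], "fingers": 1}]'

```text
clock: 38.38
eef_pos: [537.8, 37.6, 108.9]
eef_rot: [-3.142, 0.0, 0.031]
wrist_force: [0.2, 1.0, -1.4]
finger_gap: 15.7
```

```bash
python3 pn.py; python3 bl.py; python3 pl.py 537.4,39.2,70,1.8,3,1
python3 - <<'E'
from h import *
a=shot('top')['color'][120:260,190:330,::-1]; b=shot('side')['color'][160:300,170:310,::-1]
cv2.imwrite('pics/s6.png',np.hstack([cv2.resize(a,(400,400)),cv2.resize(b,(400,400))]))
E
```

```text
[537.8  37.6 108.9] 1.75 [ 0.2  1.  -1.4] 15.731783953794286
top 0.73 436 world [693.8 404.4] z 16.4 tilt [ 0.042 -0.058] size [162.1  26.1] 71.4 tool 167.2 361.8
top 0.69 365 world [646.9  40.1] z 95.1 tilt [-0.01   0.009] size [58.1 46.4] 0.3 tool 109.2 -0.9
side 0.76 329 world [658.  11.] z 85.0 tilt [-0.111  0.206] size [ 69.8 142.6] 19.6 tool 119.4 -30.3
side 0.55 281 world [343.6 279.3] z 3.6 tilt [0.014 0.007] size [43.3 36.4] 87.5 tool -186.7 247.4
[537.4  38.2 108.9] 1.82 [-3.14158020e+00  1.14958236e-04  3.17284022e-02] 15.718401660028622
top 525 x [ 70.4 153.2] y [-25.1  -0.   27.3] z at x=75,150: [-14.1 -14.9] yslope [-0.031  3.549] roll [-3.0000e-03 -1.4488e+01]
side 390 x [ 70.9 152.3] y [-23.2   5.   29.4] z at x=75,150: [-14.4 -15.7] yslope [-0.006  5.516] roll [-1.0000e-03 -1.4992e+01]
1x [-0.0, -0.5, 13.0, np.float64(0.0), 1.0]
1x [-0.0, -0.0, 13.0, np.float64(0.0), 1.0]
1x [-0.0, -0.5, 13.0, np.float64(0.0), 1.0]
3 end [537.4  39.2  70. ] 1.8
```

View pics/s6.png

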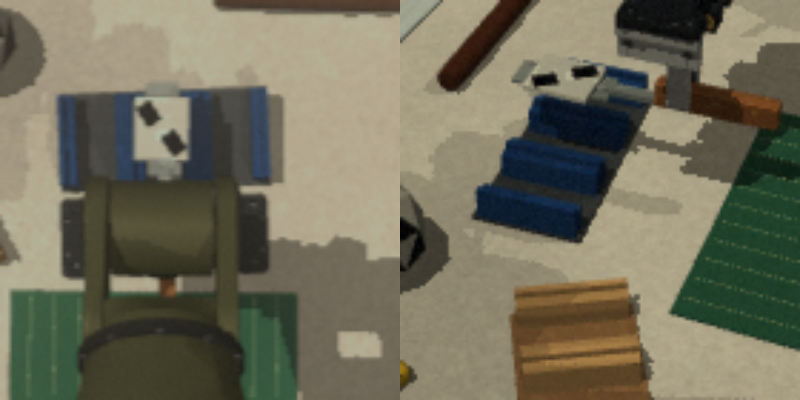

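The panel sits on the blade over the kit rack's middle bay (left crop, 163,128). I'll lower it.

>>> send_rows --plan '[{"travel": [0, -0.5, 10], "delta_rot": [0, 0, 0], "fingers": 1}, {"travel": [0, -0.5, 15], "delta_rot": [0, 0, 0], "fingers": 1}, {"travel": [0, 0, 10], "delta_rot": [0, 0, 0], "fingers": 1}, {"travel": [0, 0, 8], "delta_rot": [0, 0, 0], "fingers": 1}, {"travel": [0, 0, 6], "delta_rot": [0, 0, 0], "fingers": 1}, {"travel": [0, 0, 5], "delta_rot": [0, 0, 0], "fingers": 1}, {"travel": [0, 0, 0], "delta_rot": [0, 0, 0], "fingers": 1}]'

```text
clock: 39.65
eef_pos: [537.4, 38.9, 54.7]
eef_rot: [-3.142, 0.0, 0.031]
wrist_force: [-0.1, -1.0, -0.9]
finger_gap: 15.4
```

```bash
python3 pn.py
```

```text
[537.4  38.9  54.7] 1.79 [-0.1 -1.  -0.9] 15.404958669321426
top 0.74 350 world [646.5  43.7] z 41.0 tilt [0.004 0.002] size [57.4 48.3] 0.2 tool 109.1 1.4
top 0.63 484 world [694.1 402.6] z 15.5 tilt [ 0.034 -0.063] size [161.4  29.9] 69.3 tool 167.9 358.6
side 0.8 331 world [650.8  43.4] z 40.1 tilt [-0.047  0.022] size [64.2 77.3] 82.8 tool 113.5 0.9
side 0.28 3391 world [436.2  51.7] z 2.4 tilt [ 0. -0.] size [113.5 299.3] 0.2 tool -100.8 15.9
```

>>> send_rows --plan '[{"travel": [0, 0, 4], "delta_rot": [0, 0, 0], "fingers": 1}, {"travel": [0, 0, 3], "delta_rot": [0, 0, 0], "fingers": 1}, {"travel": [0, 0, 3], "delta_rot": [0, 0, 0], "fingers": 1}, {"travel": [0, 0, 3], "delta_rot": [0, 0, 0], "fingers": 1}, {"travel": [0, 0, 3], "delta_rot": [0, 0, 0], "fingers": 1}, {"travel": [0, 0, 3], "delta_rot": [0, 0, 0], "fingers": 1}, {"travel": [0, 0, 0], "delta_rot": [0, 0, 0], "fingers": 1}]'

```text
clock: 40.72
eef_pos: [537.4, 38.9, 35.7]
eef_rot: [-3.142, 0.0, 0.031]
wrist_force: [-0.1, -0.3, -1.2]
finger_gap: 15.3
```

```bash
python3 pn.py
```

```text
[537.4  38.9  35.7] 1.79 [-0.1 -0.3 -1.2] 15.33877534549779
top 0.9 403 world [650.3  43.9] z 33.1 tilt [-0.056 -0.015] size [64.7 54.4] 0.1 tool 113.0 1.4
top 0.66 186 world [346.3 276.9] z 3.5 tilt [ 0.017 -0.005] size [42.8 35.1] 84.1 tool -183.6 243.8
side 0.87 295 world [644.9  44.3] z 33.3 tilt [0.002 0.015] size [61.8 56.1] 0.9 tool 107.7 2.0
side 0.57 263 world [344.  279.9] z 3.8 tilt [-0.014 -0.003] size [41.9 35.8] 84.5 tool -185.8 246.9
```

>>> send_rows --plan '[{"travel": [-8, 0, 0], "delta_rot": [0, 0, 0], "fingers": 1}, {"travel": [-11, 0, 0], "delta_rot": [0, 0, 0], "fingers": 1}, {"travel": [-13, 0, 0], "delta_rot": [0, 0, 0], "fingers": 1}, {"travel": [-13, 0, 0], "delta_rot": [0, 0, 0], "fingers": 1}, {"travel": [-15, 0, 0], "delta_rot": [0, 0, 0], "fingers": 1}, {"travel": [-15, 0, 0], "delta_rot": [0, 0, 0], "fingers": 1}, {"travel": [-15, 0, 0], "delta_rot": [0, 0, 0], "fingers": 1}, {"travel": [-15, 0, 0], "delta_rot": [0, 0, 0], "fingers": 1}, {"travel": [-15, 0, 0], "delta_rot": [0, 0, 0], "fingers": 1}, {"travel": [-10, 0, 0], "delta_rot": [0, 0, 0], "fingers": 1}, {"travel": [0, 0, -25], "delta_rot": [0, 0, 0], "fingers": 1}, {"travel": [0, 0, -25], "delta_rot": [0, 0, 0], "fingers": 1}, {"travel": [0, 0, 0], "delta_rot": [0, 0, 0], "fingers": 1}]'

```text
clock: 42.55
eef_pos: [408.2, 34.9, 87.2]
eef_rot: [3.141, -0.003, 0.031]
wrist_force: [-0.8, -0.6, -1.3]
finger_gap: 15.6
```

```bash
python3 pn.py; python3 pl.py 433,30,86,90,10,1 433,30,24.5,90,4,1
```

```text
[408.2  34.9  87.2] 1.78 [-0.8 -0.6 -1.3] 15.649457932351389
top 0.88 378 world [647.   45.3] z 33.9 tilt [-0.005 -0.013] size [58.7 51.5] 0.2 tool 239.0 3.0
top 0.62 172 world [346.3 277. ] z 3.5 tilt [-0.011  0.019] size [42.3 34.6] 83.2 tool -54.4 244.0
side 0.69 309 world [649.5  45.3] z 33.3 tilt [-0.018  0.009] size [73.3 59.5] 5.3 tool 241.5 2.9
side 0.67 303 world [344.8 275.8] z 3.5 tilt [-0.015  0.005] size [51.9 38.1] 89.3 tool -55.9 242.8
1x [2.5, 0.5, -0.0, np.float64(-8.8), 1.0]
1x [2.5, 1.0, -0.0, np.float64(-8.8), 1.0]
1x [2.5, 1.5, -0.5, np.float64(-8.9), 1.0]
1x [2.0, 1.5, 0.0, np.float64(-8.8), 1.0]
2x [1.5, 2.0, 0.0, np.float64(-8.8), 1.0]
1x [1.0, 2.5, -0.0, np.float64(-8.9), 1.0]
1x [1.0, 2.5, -0.0, np.float64(-8.8), 1.0]
1x [0.0, 2.5, -0.5, np.float64(-8.8), 1.0]
1x [0.0, 3.0, 0.0, np.float64(-8.8), 1.0]
2x [0.0, -0.0, 15.5, np.float64(-0.0), 1.0]
1x [0.0, -0.0, 15.0, np.float64(-0.0), 1.0]
1x [0.0, -0.0, 15.5, np.float64(-0.0), 1.0]
14 end [433.1  29.9  24.6] 90.0
```

>>> send_rows --plan '[{"travel": [2.5, 0.5, 0], "delta_rot": [0, 0, -8.8], "fingers": 1}, {"travel": [2.5, 1, 0], "delta_rot": [0, 0, -8.8], "fingers": 1}, {"travel": [2.5, 1.5, 0], "delta_rot": [0, 0, -8.9], "fingers": 1}, {"travel": [2, 1.5, 0], "delta_rot": [0, 0, -8.8], "fingers": 1}, {"travel": [1.5, 2, 0], "delta_rot": [0, 0, -8.8], "fingers": 1}, {"travel": [1.5, 2, 0], "delta_rot": [0, 0, -8.8], "fingers": 1}, {"travel": [1, 2.5, 0], "delta_rot": [0, 0, -8.9], "fingers": 1}, {"travel": [1, 2.5, 0], "delta_rot": [0, 0, -8.8], "fingers": 1}, {"travel": [0, 2.5, 0], "delta_rot": [0, 0, -8.8], "fingers": 1}, {"travel": [0, 3, 0], "delta_rot": [0, 0, -8.8], "fingers": 1}, {"travel": [0, 0, 16], "delta_rot": [0, 0, 0], "fingers": 1}, {"travel": [0, 0, 16], "delta_rot": [0, 0, 0], "fingers": 1}, {"travel": [0, 0, 16], "delta_rot": [0, 0, 0], "fingers": 1}, {"travel": [0, 0, 8], "delta_rot": [0, 0, 0], "fingers": 1}, {"travel": [0, 0, 4], "delta_rot": [0, 0, 0], "fingers": 1}, {"travel": [0, 0, 0], "delta_rot": [0, 0, 0], "fingers": 1}]'

```text
clock: 44.75
eef_pos: [433.6, 29.9, 25.9]
eef_rot: [-3.141, 0.0, 1.571]
wrist_force: [0.6, -0.3, -0.5]
finger_gap: 15.8
```

>>> send_rows --plan '[{"travel": [0, 0, 1.5], "delta_rot": [0, 0, 0], "fingers": 1}, {"travel": [0, 0, 0], "delta_rot": [0, 0, 0], "fingers": 1}, {"travel": [0, 0, 0], "delta_rot": [0, 0, 0], "fingers": 0}, {"travel": [0, 0, 0], "delta_rot": [0, 0, 0], "fingers": 0}, {"travel": [0, 0, 0], "delta_rot": [0, 0, 0], "fingers": 0}, {"travel": [0, 0, 0], "delta_rot": [0, 0, 0], "fingers": 0}, {"travel": [0, 0, -15], "delta_rot": [0, 0, 0], "fingers": 0}, {"travel": [0, 0, -30], "delta_rot": [0, 0, 0], "fingers": 0}, {"travel": [0, 0, -50], "delta_rot": [0, 0, 0], "fingers": 0}, {"travel": [0, 0, -50], "delta_rot": [0, 0, 0], "fingers": 0}, {"travel": [-40, 20, -20], "delta_rot": [0, 0, 0], "fingers": 0}, {"travel": [-50, 20, -20], "delta_rot": [0, 0, 0], "fingers": 0}, {"travel": [-50, 20, 0], "delta_rot": [0, 0, 0], "fingers": 0}, {"travel": [0, 0, 0], "delta_rot": [0, 0, 0], "fingers": 0}, {"travel": [0, 0, 0], "delta_rot": [0, 0, 0], "fingers": 0}]'

```text
clock: 46.62
eef_pos: [493.2, -109.6, 209.9]
eef_rot: [-3.141, -0.0, 1.57]
wrist_force: [-0.7, -0.0, 0.4]
finger_gap: 47.0
```

```bash
python3 sp.py; python3 pn.py
python3 - <<'E'
from h import *
a=shot('top')['color'][100:300,180:430,::-1]; b=shot('side')['color'][100:330,150:450,::-1]
cv2.imwrite('pics/s7.png',np.vstack([cv2.resize(a,(500,290)),cv2.resize(b,(500,310))]))
E
```

```text
top handle (array([435.9,  -2.5]), array([ 14.4, 105.3]), 0.0, 204)
mask (array([436.4,  63.8]), array([ 28.9, 237.9]), 0.0, 615)
[('spatula_grip', [432.3, 22.7, 12.1], 0.81), ('lid_rod', [459.6, -261.2, 106.1], 0.91), ('tip_handle', [446.2, -414.5, 86.2], 0.86)]
side handle (array([444.4,   7.4]), array([ 16.5, 114.3]), 1.9, 206)
mask (array([444.1,  58.9]), array([ 35.4, 270.7]), 2.1, 747)
[('spatula_grip', [443.7, 37.0, 16.0], 0.64), ('lid_rod', [460.2, -259.1, 105.2], 0.64), ('tip_handle', [441.5, -415.5, 88.4], 0.78)]
[ 493.6 -109.9  209.5] 90.0 [-0.  -0.5  1. ] 46.76853891389744
top 0.93 370 world [647.4  42.4] z 33.7 tilt [-0.     0.011] size [58.  51.5] 0.2 tool 152.3 -153.8
top 0.72 758 world [ 459.2 -320.2] z 103.2 tilt [-0.004 -0.096] size [125.9  78.2] 62.7 tool -210.3 34.4
side 0.66 292 world [651.2  42.9] z 33.1 tilt [-0.022  0.016] size [71.7 61.9] 1.9 tool 152.8 -157.7
side 0.64 269 world [343.5 278.3] z 3.7 tilt [0.013 0.006] size [44.5 35. ] 86.1 tool 388.2 150.0
```

View pics/s7.png

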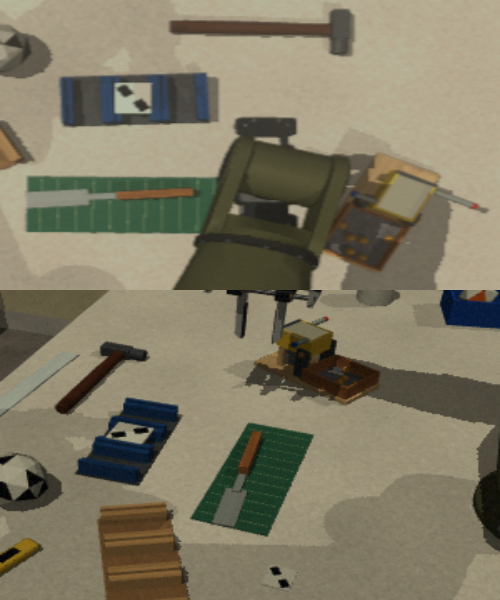

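The spatula looks slightly shifted between the two shots, probably the announced knock. I'll wait a second and measure again.

>>> send_rows --plan '[{"travel": [-20, 0, 0], "delta_rot": [0, 0, 0], "fingers": 0}, {"travel": [0, 0, 0], "delta_rot": [0, 0, 0], "fingers": 0}, {"travel": [0, 0, 0], "delta_rot": [0, 0, 0], "fingers": 0}, {"travel": [0, 0, 0], "delta_rot": [0, 0, 0], "fingers": 0}, {"travel": [0, 0, 0], "delta_rot": [0, 0, 0], "fingers": 0}, {"travel": [0, 0, 0], "delta_rot": [0, 0, 0], "fingers": 0}, {"travel": [0, 0, 0], "delta_rot": [0, 0, 0], "fingers": 0}, {"travel": [0, 0, 0], "delta_rot": [0, 0, 0], "fingers": 0}]'

```text
clock: 48.42
eef_pos: [493.5, -130.1, 209.4]
eef_rot: [-3.142, -0.0, 1.571]
wrist_force: [0.4, 0.7, 0.0]
finger_gap: 47.3
```

```bash
python3 sp.py;python3 st.py; python3 rk.py | grep -A0 'kit top' ; python3 pn.py
python3 - <<'E'
from h import *
for n in ['top','side']:
    c=shot(n); P=cloud(c); hsv=cv2.cvtColor(c['color'],cv2.COLOR_RGB2HSV)
    print(rect(P,box(P,330,540,-150,220,-15,9)&(hsv[...,0]>55)&(hsv[...,0]<90)&(hsv[...,1]>80)))
    print([(o,w(c,d['at']).round(1).tolist(),round(d['confidence'],2)) for o in ['hammer','knife','model','mat'] for d in tip_of(o,n)[:1]])
    print('balls',[(w(c,d['at']).round(1).tolist(),round(d['confidence'],2)) for d in tip_of('ball1',n)[:8]])
E
```

```text
top handle (array([459.7,  11.9]), array([ 15.5, 106. ]), 4.3, 208)
mask (array([454.5,  77.1]), array([ 32. , 236.7]), 3.7, 608)
[('spatula_grip', [453.9, 37.8, 14.5], 0.67), ('lid_rod', [461.9, -265.7, 106.9], 0.97), ('tip_handle', [443.5, -414.6, 87.8], 0.97)]
side handle (array([457.7,  15.9]), array([ 16.2, 112.1]), 4.3, 201)
mask (array([453.1,  78.8]), array([ 32.7, 243.4]), 4.3, 666)
[('lid_rod', [459.6, -260.2, 109.0], 0.76), ('tip_handle', [440.3, -414.4, 86.1], 0.96)]
top boxtop 591 x [-28.    9.9  48.3] y [-26.7  -0.2  26.3] z [104.8 110.7] slope dx/dy -0.027
top handle 83 x [-21.   39.3  44.7] y [-96.  -67.3 -40.8] z [90.2 95.8] slope dx/dy -0.24
top rod 20 x [-22.7 -17.6 -13.1] y [39.2 44.8 51.5] z [109.1 114.4] slope dx/dy 0.038
top wellrim 96 x [-129.4 -108.3  -47.6] y [-50.5 -45.8  13.3] z [41.2 46.6] slope dx/dy -0.739
top floor/base 740 x [-132.7  -62.    57.4] y [-47.1  -9.7  44.8] z [14.8 19.5] slope dx/dy 1.312
side boxtop 254 x [-32.1   3.9  47.1] y [-26.4  -0.8  26.6] z [104.2 107.7] slope dx/dy -0.149
side handle 32 x [32.3 36.1 42.7] y [-97.5 -74.8 -55.1] z 
[... 1692 characters left out ...]
rld [343.6 280.1] z 3.8 tilt [ 0.004 -0.002] size [44.4 34.8] 88.7 tool 410.2 150.0
(array([436.4,  49. ]), array([103.7, 285.4]), 0.1, 1828)
[('hammer', [437.7, 51.2, -0.7], 0.74), ('knife', [685.9, 387.1, -3.8], 0.76), ('model', [747.3, 235.0, -2.1], 0.63), ('mat', [436.6, 46.1, -3.0], 0.72)]
balls [([370.8, -268.5, 21.2], 0.53), ([333.4, -281.3, 26.2], 0.53), ([372.2, -320.8, 17.5], 0.51), ([349.1, -263.4, 21.9], 0.46), ([370.0, -288.2, 26.8], 0.35)]
(array([435.6,  52.7]), array([295.5, 109.7]), 89.6, 2580)
[('hammer', [791.8, -136.6, 3.5], 0.94), ('knife', [690.5, 394.3, -0.0], 0.86), ('model', [740.6, 240.9, 0.9], 0.73)]
balls [([371.0, -323.3, 24.1], 0.51), ([645.2, 45.2, 27.7], 0.4)]
```

```bash
python3 -c "
from cell import manip
print(manip.sign_off())"
```

```text
the job is handed in; nothing more can be done
None
```

I finished the kit and handed it in at about 49 s on the robot clock. The hand-in gives no verdict, so these are my own last checks.

**Box and balls**
- I swung the lid back past its detent, where it stayed. I then tipped the box to about 1.95 rad and held it, brought it back level and shut the lid.
- The box looked empty afterwards. The top camera found five balls, all inside the well. The side camera's network found only one of them, though its pictures show several in the well.
- The box top and lid rod were back where they were at the start.

**Panel**
- Only the white panel3 was present. I carried it on the spatula to the kit rack's middle bay.
- It lies flat on the supports, about 1 mm from the middle. The two cameras disagree by about 3 mm along the bay.
- I left the smaller white look-alike alone.

**Spatula**
- I laid it back on the mat. It was then knocked about 3 cm aside while the arm was away.
- After the knock it still lay flat on the mat, with the grip point about 22 mm from the mat's centre (limit 75 mm), so I left it. The blade tip is right at the mat's edge.

**Model, hammer and knife**
- I never went near them. They read within the detectors' error of where they started, except one top-camera hammer reading that landed on the mat. That was a false detection.

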